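# Assemble the controller in its cradle

## Robot

A 6-joint arm with a two-finger parallel gripper is mounted at the origin on the work surface. World frame = base frame: x ahead of the robot, y to its left, z up, the work surface at z = 0. Lengths are in mm, angles in rad, forces in N, time in s.
With the tool pointing down it reaches from about 275 to 750 mm from the base axis. Payload 10.2 kg.
Tool frame: the origin (TCP) lies between the finger pads; the fingertips stand 14 mm ahead of it and the grasp point (between the pads) lies 5 mm behind it (tip_reach is the distance from the TCP to the fingertips, in mm); z points along the fingers, y is the line along which they close (so a half turn about z gives the same grasp; the last joint's range is limited). The gripper opens to 85 mm and grips with 20 to 120 N. Pads are 22 mm wide; open, the fingers measure 114 mm over their backs; the gripper's body (76 mm by 85 mm) begins 54 mm behind the grasp point. The pads swing forward as they close: fully open they stand 13 mm farther back than shut.
Start: joints at [0.992, 0.313, 1.498, -0, 1.331, -0.223], TCP at [182.892, 492.12, 245.294] pointing down, gripper open.
Joint ranges: [-2.94, 2.94], [-0.97, 2.17], [0.19, 2.56], [-1.23, 4.37], [0.02, 3.11], [-2.88, 2.88]. Speed limits (rad/s): [2.39, 2.39, 3.01, 3.14, 3.14, 3.14].

## Interface

Orientations are given as a unit quaternion [w, x, y, z].
In Python, from rig import * gives the robot as it stands.
- The arm moves only by the tool arm_command, never from a script. Its argument "steps" is a list that holds one entry, the list of rows, each a list of 7 numbers: the opening, from 0 (shut) to 1 (fully open), then the shift along the tool's x, y, z each as a share of 0.05 m, from -1 to 1, then the turn, a rotation vector about the tool's x, y, z each as a share of 0.15 rad, from -1 to 1. A call has 1 to 8 rows; each row shifts and turns the commanded pose from where the row before left it, along the tool's axes as they then stand; what a row does not reach is not made up. A row lasts 1/8 s, in which the tool goes at most 62.5 mm and 10.7 degrees, less where a joint would pass 70% of its speed; a pose out of reach is approached as far as the arm can. A call with a number of a shift or a turn outside -1 to 1 is refused whole. A call with a gripper value outside its range is refused whole. The fingers move at their own pace and stop on an object; "squeeze" is the grip in N (left out, the last holds). Time passes only in rows, so rows that do not move let the fingers close. It gives the time, the measured TCP pose, the force, the opening and the grip force at its end, in the units of the state.
- sense(): the state, without advancing time (a new reading comes with each control period).
- capture(name): name is "scene" or "top" or "wrist"; returns the picture (420x560x3 uint8, red, green, blue); there is no depth.
- get_calibration(name): a dict with "intrinsics" (3x3 intrinsics, pixels), "D" ([k1, k2, p1, p2, k3] as OpenCV has them; the pictures are not rectified), "rvec" (rotation vector, rad) and "tvec" (3), from world to camera coordinates, as OpenCV has them; the wrist camera has in their place "T_tool_cam" (4x4, takes a point from camera to tool coordinates, whose origin is the TCP and whose axes are the flange's). Camera axes: x right, y down, z forward; pixel columns grow to the right and rows downward; lengths in mm; the calibration is good to about 2 mm. A picture is of the moment at which its call begins: read the wrist's pose just before it. get_calibration takes no time and is no camera call.
- finish_job(): hands the job in; it is judged then, once.
The state is a dict: "time_s": time; "joints": joint angles; "dq": joint speeds; "tau": joint torques, N m; "eef_pos": TCP position; "ee_rot": TCP orientation; "force": force on the tool from outside, world axes, zero at the start; "wrist_torque": the same for the moment, N m; "grip_width": opening from 0.0 (shut) to 1.0 (fully open); "grip_force": force on a finger pad.
Only numpy, scipy, OpenCV 4.12 (cv2) and the standard library are available. Lean on these libraries where they do the work, as an engineer would, in place of code of your own. Each camera call takes 0.05 s, during which the arm holds its last target. There are 200 camera calls.

## Task

Put one controller together in the orange cradle: first seat the base tray flat between the cradle's pins, then lay the circuit board in the tray's larger bay, then stand the battery in the smaller bay, and last close it with the tall cover, pushed fully home over the tray's wall. Set every part down gently, without dropping it, and leave the low cover and the other things on the bench where they are.

Things in the scene. Friction and masses are not known exactly. Their poses are not given: they have to be found in the camera images.
- cradle: Assembly cradle, fixed: orange-brown block 100 (x) by 190 mm (y), flat deck 20 mm above the bench. Origin: centre of the underside, z up. Six 8 mm pins with coned tips stand 14 mm above the deck at x +-41.5, y +-55 and x 0, y +-85.5 mm. The base tray lies on the deck between them, 3.5 mm play all round, its y along the cradle's y, either way round.
- base: Grey base tray, 160 g: plate 68 (x) by 156 (y) by 4 mm; on it a wall 2.5 mm thick, 54 by 112 mm outside, rim 20 mm above the underside. Grip the wall's outside across x, above the plate. A rib parts the inside into two bays, floor 4 mm up: larger 49 by 73 mm centred at x 0, y -17 mm; smaller 49 by 31.5 mm at x 0, y +37.75 mm. Origin: centre of the underside, z up.
- board: Green circuit board 42 (x) by 66 mm (y), 90 g, on 5 mm spacers. Mid-board a transformer, yellow tape and dark core, 30 (x) by 26 mm, top 35 mm above the spacers' feet: grip it across x. Cream terminal blocks, 17 mm high, at both y ends. Origin: centre, level with the feet, z up. It lies in the tray's larger bay, y along the tray's y, either way round, 3.5 mm play.
- battery: Battery: two dark upright cells side by side with a paper band, 38 (x) by 19 (y) by 36 mm high, 45 g. Origin: centre of the underside, z up. It stands in the tray's smaller bay, its x along the tray's x, either way round, and rises 20 mm above the tray's rim. Grip it across x.
- cover: Tall cover: white hood, open below, dark vents on top; outside 66 (x) by 124 (y) by 46 mm high, 2.5 mm thick, 95 g; stands open side down. Origin: centre of the lower rim, z up. Grip it across x. It goes over the tray's wall, 3.5 mm play all round, either way round, until its rim rests on the tray's plate: origin 4 mm above the tray's origin.
- low_cover: Cover of another model, not to be used: the same white hood, 66 by 124 mm, but only 26 mm high; too low to close over the battery. Origin: centre of its lower rim.
- flux_bottle: Bystander: small white plastic bottle, 32 mm across, 65 mm tall, standing. Origin: centre of its underside.
- solder_spool: Bystander: bare metal wire spool, 38 mm across, 30 mm high, standing on its flange. Origin: centre of its underside.
- screwdriver: Bystander: screwdriver with a black handle, about 170 mm long, lying on the bench. Origin: mid-length on its underside.
- scanner: Bystander: black hand-held barcode scanner, 165 mm long, 55 mm wide, 50 mm high, lying on the bench. Origin: about the middle of its underside.
Not all that is in view belongs to the job. Leave any pink or yellow look-alike of the base alone.

How it is judged:
By the outcome, as a careful person would: the job done as asked, in the order asked, and still so for the second after the job is handed in, with the robot touching nothing.
It also fails if it takes over 120 s, if anything falls off the work surface, if the arm or the gripper's body presses on something with over 40 N, if the wrist force passes 120 N, or if a joint passes its speed limit or range.

## Working session

There is one attempt and no reset: what is moved stays moved. The work goes in short steps, Python scripts to look and compute and a tool call to move; the robot and the scene stay as the last step left them, time stands still between calls to the robot, and variables do not carry over. Pictures are saved under pics/ and viewed, at most 14 in all, crops included, and the job is handed in when it is done.

Besides the shell and the picture viewer there is one more tool, called after "Request:" as a command line: name --argument value ..., lists and objects as JSON in quotes. arm_command: Moves the arm, as the interface text tells. Its arguments: {"type":"object","properties":{"steps":{"type":"array"},"squeeze":{"type":"number"}},"required":["steps"]}

```bash
mkdir -p pics; ls
python3 - <<'E'
from rig import *
import cv2
s=sense();print(s['time_s'],s['eef_pos'],s['ee_rot'],s['grip_width'],s['force'])
for n in ("scene","top","wrist"):
    im=capture(n);cv2.imwrite(f'pics/{n}0.png',im[:,:,::-1]);c=get_calibration(n);print(n,{k:__import__('numpy').round(v,4).tolist() for k,v in c.items() if not isinstance(v,str)})
E
```

```text
pics
0.0 [182.74204738 491.90668245 244.72855238] [-2.64842585e-04  1.76957534e-01  9.84218261e-01 -6.12842666e-04] 1.0065347422448885 [-0.96443182 -0.86083031  0.53230694]
scene {'intrinsics': [[413.5954, 0.0, 280.046], [0.0, 413.5954, 211.0906], [0.0, 0.0, 1.0]], 'D': [0.0364, 0.0, 0.0, 0.0, 0.0], 'rvec': [0.8153, 2.4587, -1.2015], 'tvec': [358.5274, -200.5331, 1362.2894]}
top {'intrinsics': [[421.4643, 0.0, 280.9601], [0.0, 421.4643, 215.8138], [0.0, 0.0, 1.0]], 'D': [-0.085, 0.0, 0.0, 0.0, 0.0], 'rvec': [2.2022, -2.169, 0.0485], 'tvec': [67.3955, 507.087, 1367.008]}
wrist {'intrinsics': [[372.0893, 0.0, 281.8748], [0.0, 372.0893, 203.9028], [0.0, 0.0, 1.0]], 'D': [-0.0964, 0.0, 0.0, 0.0, 0.0], 'T_tool_cam': [[0.0011, -0.9589, -0.2838, 73.1805], [1.0, 0.0011, 0.0001, -0.6546], [0.0002, -0.2838, 0.9589, -128.5924], [0.0, 0.0, 0.0, 1.0]]}
```

View pics/top0.png

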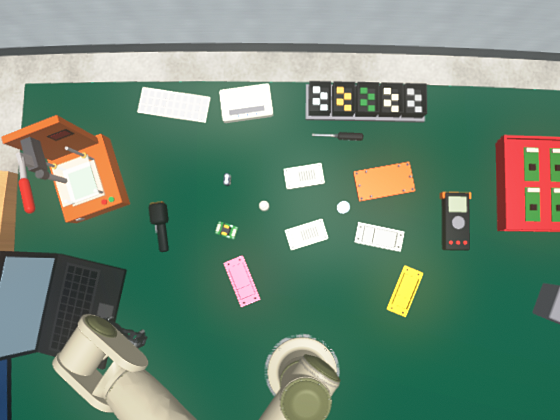

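View pics/scene0.png

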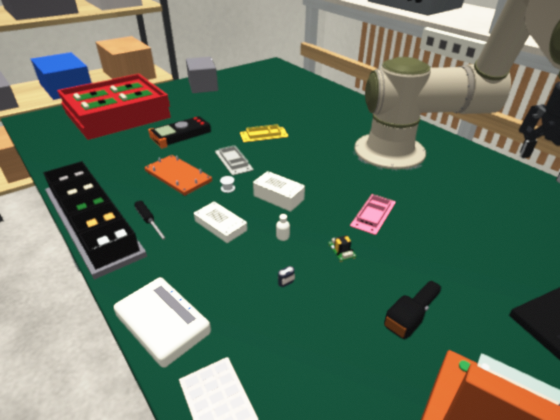

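The top view shows:
- Base: grey-white tray at (380,236). Its look-alikes are pink (241,281) and yellow (405,291).
- Cradle: orange, at (384,181).
- Covers: two white hoods at (306,234) and (304,176). In the scene view these are (278,190), which looks taller, and (220,221), which looks lower.
- Board: (227,230).
- Battery: (227,179).
- Bystanders: bottle (264,206), spool (343,207).

I choose the grey tray and the hood at (306,234), and will check both by measuring height and with a crop.

```bash
cat > h.py <<'E'
from rig import *
import numpy as np, cv2
from scipy.spatial.transform import Rotation as R
def cam(n,s=None):
    c=get_calibration(n);K=np.array(c['intrinsics'],float);D=np.array(c['D'],float)
    if 'rvec' in c:
        Rw=cv2.Rodrigues(np.array(c['rvec'],float))[0].T;p=-Rw@np.ravel(c['tvec'])
    else:
        T=np.array(c['T_tool_cam']);q=s['ee_rot'];Rt=R.from_quat([q[1],q[2],q[3],q[0]]).as_matrix()
        Rw=Rt@T[:3,:3];p=Rt@T[:3,3]+s['eef_pos']
    return K,D,Rw,p
def rays(C,px):
    u=cv2.undistortPoints(np.array(px,float).reshape(-1,1,2),C[0],C[1]).reshape(-1,2)
    d=np.c_[u,np.ones(len(u))]@C[2].T
    return d/np.linalg.norm(d,axis=1)[:,None]
def plane(C,px,z):
    d=rays(C,px);return C[3]+d*((z-C[3][2])/d[:,2])[:,None]
def project(C,P):
    P=np.atleast_2d(P).astype(float)
    return cv2.projectPoints(P,cv2.Rodrigues(C[2].T)[0],-C[2].T@C[3],C[0],C[1])[0].reshape(-1,2)
def tri(C1,p1,C2,p2):
    A=np.zeros((3,3));b=np.zeros(3)
    for C,p in((C1,p1),(C2,p2)):
        d=rays(C,[p])[0];M=np.eye(3)-np.outer(d,d);A+=M;b+=M@C[3]
    return np.linalg.solve(A,b)
def rect(P):
    """min area rect of world xy points: centre, (short,long), yaw of long side from +x"""
    (c,(w,h),a)=cv2.minAreaRect(np.float32(P)[:,:2]);a=np.radians(a)
    if w>h: return np.array(c),(h,w),(a+np.pi/2)%np.pi-np.pi/2
    return np.array(c),(w,h),a%np.pi-0 if a<np.pi/2 else a-np.pi/2
def blobs(m,lo=30,hi=1e9):
    cs,_=cv2.findContours(m.astype(np.uint8),cv2.RETR_EXTERNAL,cv2.CHAIN_APPROX_NONE)
    return [c.reshape(-1,2) for c in cs if lo<cv2.contourArea(c)<hi]
def snap(n,name=None):
    s=sense();im=capture(n)
    if name: cv2.imwrite(f'pics/{name}.png',im[:,:,::-1])
    return im,cam(n,s),s
def rd(x,k=1): return np.round(x,k).tolist()
E
python3 - <<'E'
from h import *
a=cv2.imread('pics/top0.png');b=cv2.imread('pics/scene0.png')
out=np.vstack([cv2.resize(a[150:270,200:440],(720,360),interpolation=cv2.INTER_CUBIC),cv2.resize(b[120:270,130:360],(720,470)[::1],interpolation=cv2.INTER_CUBIC)])
cv2.imwrite('pics/crop1.png',cv2.resize(out,(520,600)))
C=cam('top')
hsv=cv2.cvtColor(a,cv2.COLOR_BGR2HSV);H,S,V=cv2.split(hsv)
print('green bg',hsv[250,340],'hood',hsv[234,300],'tray',hsv[236,360],hsv[240,380],'cr',hsv[181,384])
roi=np.zeros_like(H,bool);roi[150:270,205:430]=1
for nm,m,z in(('white',(S<60)&(V>120),20),('orange',(H<15)&(S>120)&(V>120),20),):
    for c in blobs(m&roi,15):
        ctr,wh,yaw=rect(plane(C,c,z));print(nm,c.mean(0).round(),'xy',rd(ctr),'wh',rd(wh),'yaw',rd(yaw,3))
print('batt',rd(plane(C,[(227,179),(227,230)],20)))
# rough height of hoods from two views: top-face centres
S_=cam('scene')
HS=cv2.cvtColor(b,cv2.COLOR_BGR2HSV)
print(rd(tri(C,(306,234),S_,(280,184))),rd(tri(C,(304,176),S_,(221,217))))
E
```

```text
green bg [ 75 101 121] hood [  0   0 255] tray [ 30   1 255] [ 30   2 253] cr [ 16 148 254]Traceback (most recent call last):
  File "<stdin>", line 11, in <module>
  File "h.py", line 28, in rect
    (c,(w,h),a)=cv2.minAreaRect(np.float32(P)[:,:2]);a=np.radians(a)
                ~~~~~~~~~~~~~~~^^^^^^^^^^^^^^^^^^^^^
cv2.error: OpenCV(4.12.0) /io/opencv/modules/imgproc/src/convhull.cpp:143: error: (-215:Assertion failed) total >= 0 && (depth == CV_32F || depth == CV_32S) in function 'convexHull'
```

View pics/crop1.png

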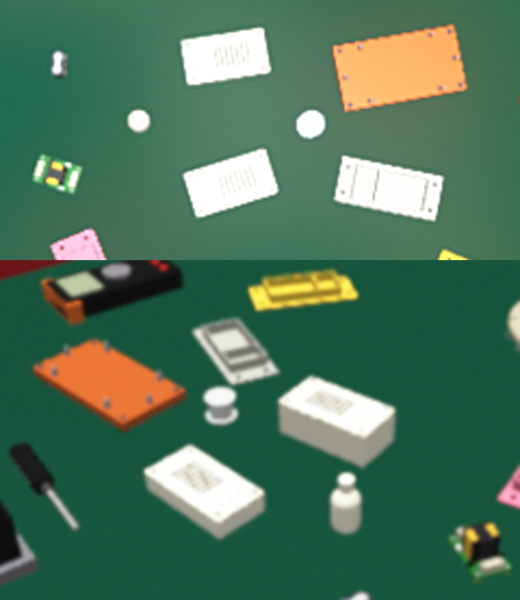

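The crop confirms the tall hood at top (306,234), the low hood at (304,176), the grey tray at (380,236) with its small bay to the left (+y), and the orange cradle at (384,181).

```bash
python3 - <<'E'
t=open('h.py').read()
i=t.index('    (c,(w,h),a)');j=t.index('def blobs')
t=t[:i]+'''    (c,(w,h),a)=cv2.minAreaRect(np.ascontiguousarray(P[:,:2],dtype=np.float32));a=np.radians(a)
    if w>h: w,h=h,w
    else: a+=np.pi/2
    return np.array(c),(w,h),a%np.pi
'''+t[j:]
open('h.py','w').write(t)
E
python3 - <<'E'
from h import *
a=cv2.imread('pics/top0.png')
C=cam('top');S_=cam('scene')
H,S,V=cv2.split(cv2.cvtColor(a,cv2.COLOR_BGR2HSV))
roi=np.zeros_like(H,bool);roi[150:270,205:430]=1
for nm,m,z in(('white',(S<60)&(V>120),20),('orange',(H<22)&(S>100)&(V>120),20),):
    for c in blobs(m&roi,15):
        ctr,wh,yaw=rect(plane(C,c,z));print(nm,c.mean(0).round(),'xy',rd(ctr),'wh',rd(wh),'yaw',rd(yaw,3))
print('batt,board',rd(plane(C,[(227,179),(227,230)],20)))
print(rd(tri(C,(306,234),S_,(280,184))),rd(tri(C,(304,176),S_,(221,217))))
s=sense();q=s['ee_rot'];print(rd(R.from_quat([q[1],q[2],q[3],q[0]]).as_matrix(),3))
E
```

```text
white [236. 263.] xy [343.6, 222.1] wh [47.1, 71.0] yaw 1.974
white [233. 233.] xy [446.3, 230.1] wh [10.4, 29.9] yaw 2.839
white [218. 228.] xy [462.7, 282.2] wh [11.5, 27.9] yaw 2.841
white [379. 236.] xy [443.4, -246.4] wh [72.4, 160.0] yaw 1.387
white [306. 234.] xy [448.2, -7.7] wh [73.5, 132.5] yaw 1.886
white [343. 207.] xy [539.2, -125.9] wh [42.6, 42.8] yaw 0.008
white [264. 206.] xy [540.4, 131.1] wh [32.8, 32.9] yaw 0.017
white [227. 179.] xy [626.3, 256.5] wh [23.2, 36.6] yaw 0.024
white [304. 176.] xy [638.9, 2.5] wh [74.1, 131.1] yaw 1.752
orange [384. 181.] xy [625.7, -262.5] wh [102.9, 192.9] yaw 1.769
batt,board [[624.6, 254.8, 20.0], [456.6, 250.8, 20.0]]
[446.3, -5.7, 41.1] [637.1, 1.8, 21.2]
[[-0.937, 0.348, -0.001], [0.348, 0.937, -0.001], [0.0, -0.001, -1.0]]
```

```bash
cat >> h.py <<'E'
def pose(s=None):
    s=s or sense();q=s['ee_rot'];M=R.from_quat([q[1],q[2],q[3],q[0]]).as_matrix()
    return np.array(s['eef_pos']),np.arctan2(M[1,1],M[0,1])
def plan(p,yaw,way,grip,cap=1.0,dec=2):
    """print rows from pose (p,yaw) through waypoints (x,y,z,yaw of tool y); tool taken as pointing down"""
    p=np.array(p,float);rows=[]
    for w in way:
        dy=(w[3]-yaw+np.pi/2)%np.pi-np.pi/2
        if len(w)>4: dy=w[3]-yaw
        n=int(np.ceil(max(np.linalg.norm(np.array(w[:3])-p)/(50*cap),abs(dy)/.148,1)-1e-6));tgt=yaw+dy
        for k in range(n,0,-1):
            c,s=np.cos(yaw),np.sin(yaw);X=np.array([s,-c,0]);Y=np.array([c,s,0]);Z=np.array([0,0,-1.])
            d=(np.array(w[:3])-p)/k
            v=np.clip(np.round(np.array([d@X,d@Y,d@Z])/50,dec),-1,1);t=np.clip(np.round(-(tgt-yaw)/k/.15,dec),-1,1)
            p=p+50*(v[0]*X+v[1]*Y+v[2]*Z);yaw-=.15*t;rows.append([grip,*v.tolist(),0,0,float(t)])
    for i in range(0,len(rows),8): print([[x+0. for x in r] for r in rows[i:i+8]])
    return p,yaw
E
python3 - <<'E'
from h import *
p,y=pose();print(p,y)
# tool X check: expected (s,-c)
plan(p,y,[(490,-250,245,-0.184,1)],1)
E
```

```text
[182.80033003 491.97826615 244.9044813 ] 1.2149918314188344
[[1.0, 0.64, -0.69, 0.0, 0.0, 0.0, 0.55], [1.0, 0.7, -0.64, 0.0, 0.0, 0.0, 0.55], [1.0, 0.75, -0.58, 0.0, 0.0, 0.0, 0.55], [1.0, 0.79, -0.51, 0.0, 0.0, 0.0, 0.55], [1.0, 0.83, -0.45, 0.0, 0.0, 0.0, 0.55], [1.0, 0.87, -0.38, 0.0, 0.0, 0.0, 0.55], [1.0, 0.89, -0.3, 0.0, 0.0, 0.0, 0.55], [1.0, 0.92, -0.23, 0.0, 0.0, 0.0, 0.55]]
[[1.0, 0.93, -0.15, 0.0, 0.0, 0.0, 0.55], [1.0, 0.94, -0.08, 0.0, 0.0, 0.0, 0.55], [1.0, 0.95, 0.0, 0.0, 0.0, 0.0, 0.55], [1.0, 0.94, 0.08, 0.0, 0.0, 0.0, 0.55], [1.0, 0.93, 0.16, 0.0, 0.0, 0.0, 0.55], [1.0, 0.92, 0.24, 0.0, 0.0, 0.0, 0.54], [1.0, 0.89, 0.31, 0.0, 0.0, 0.0, 0.55], [1.0, 0.86, 0.38, 0.0, 0.0, 0.0, 0.54]]
[[1.0, 0.84, 0.44, 0.0, 0.0, 0.0, 0.55]]
```

```bash
sed -i 's/X=np.array(\[s,-c,0\])/X=np.array([-s,c,0])/' h.py
python3 - <<'E'
from h import *
p,y=pose()
plan(p,y,[(530,-220,255,-0.184,1)],1)
E
```

```text
[[1.0, -0.72, -0.68, -0.01, 0.0, 0.0, 0.58], [1.0, -0.77, -0.62, -0.01, 0.0, 0.0, 0.58], [1.0, -0.82, -0.55, -0.01, 0.0, 0.0, 0.58], [1.0, -0.87, -0.47, -0.01, 0.0, 0.0, 0.58], [1.0, -0.91, -0.4, -0.01, 0.0, 0.0, 0.58], [1.0, -0.94, -0.32, -0.01, 0.0, 0.0, 0.58], [1.0, -0.96, -0.23, -0.01, 0.0, 0.0, 0.58], [1.0, -0.98, -0.15, -0.01, 0.0, 0.0, 0.59]]
[[1.0, -0.99, -0.06, -0.02, 0.0, 0.0, 0.58], [1.0, -0.99, 0.02, -0.01, 0.0, 0.0, 0.59], [1.0, -0.98, 0.11, -0.02, 0.0, 0.0, 0.58], [1.0, -0.97, 0.19, -0.01, 0.0, 0.0, 0.59], [1.0, -0.95, 0.28, -0.02, 0.0, 0.0, 0.58], [1.0, -0.92, 0.36, -0.01, 0.0, 0.0, 0.59], [1.0, -0.89, 0.44, -0.02, 0.0, 0.0, 0.58], [1.0, -0.84, 0.52, -0.01, 0.0, 0.0, 0.59]]
```

Request:
arm_command --steps '[[[1, -0.72, -0.68, -0.01, 0, 0, 0.58], [1, -0.77, -0.62, -0.01, 0, 0, 0.58], [1, -0.82, -0.55, -0.01, 0, 0, 0.58], [1, -0.87, -0.47, -0.01, 0, 0, 0.58], [1, -0.91, -0.4, -0.01, 0, 0, 0.58], [1, -0.94, -0.32, -0.01, 0, 0, 0.58], [1, -0.96, -0.23, -0.01, 0, 0, 0.58], [1, -0.98, -0.15, -0.01, 0, 0, 0.59]]]'

```text
time_s: 1.15
eef_pos: [357.0, 134.7, 249.3]
ee_rot: [0.0, 0.504, 0.864, 0.0]
force: [1.3, 0.2, 0.4]
grip_width: 1.0
grip_force: 0.0
```

Request:
arm_command --steps '[[[1, -0.99, -0.06, -0.02, 0, 0, 0.58], [1, -0.99, 0.02, -0.01, 0, 0, 0.59], [1, -0.98, 0.11, -0.02, 0, 0, 0.58], [1, -0.97, 0.19, -0.01, 0, 0, 0.59], [1, -0.95, 0.28, -0.02, 0, 0, 0.58], [1, -0.92, 0.36, -0.01, 0, 0, 0.59], [1, -0.89, 0.44, -0.02, 0, 0, 0.58], [1, -0.84, 0.52, -0.01, 0, 0, 0.59]]]'

```text
time_s: 2.15
eef_pos: [530.3, -221.2, 255.1]
ee_rot: [-0.0, 0.77, 0.638, -0.0]
force: [-0.0, 1.0, 0.8]
grip_width: 0.996
grip_force: 0.0
```

Run:
```python
from h import *
im,C,s=snap('wrist','w1');print(s['time_s'],pose(s),rd(s['joints'],2))
print(rd(project(C,[(443,-246,20),(626,-262,20)])))
```

```text
2.15 (array([ 530.32282223, -221.15849909,  255.06082982]), np.float64(-0.1875964947817726)) [-0.6, 0.42, 1.33, 0.0, 1.4, -0.41]
[[204.1, 208.0], [383.1, 191.0]]
```

View pics/w1.png

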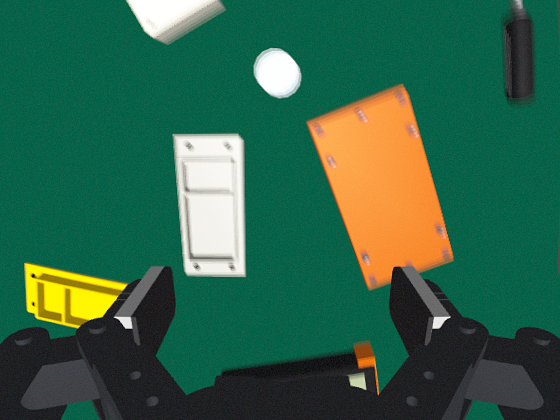

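View w1 is slightly motion-blurred. It shows the tray at (210,205) with its small bay up (+y), the cradle at (380,190) with six pins, the spool at (277,72) and the yellow look-alike at (75,295). Next I take a still frame and measure it.

```bash
cat >> h.py <<'E'
def masks(im):
    H,S,V=cv2.split(cv2.cvtColor(im,cv2.COLOR_RGB2HSV));return H,S,V
def quad(m,near,lo=300):
    """corners of blob containing/nearest to a pixel, sub-pixel by line fits to the hull's sides"""
    bs=blobs(m,lo);b=min(bs,key=lambda c:-cv2.pointPolygonTest(c.reshape(-1,1,2),tuple(map(float,near)),True))
    bx=cv2.boxPoints(cv2.minAreaRect(b));L=[]
    for i in range(4):
        a,e=bx[i],bx[(i+1)%4];d=e-a;n=np.linalg.norm(d);d/=n;nn=np.array([-d[1],d[0]])
        t=(b-a)@d;o=np.abs((b-a)@nn);k=(t>.12*n)&(t<.88*n)&(o<.15*np.linalg.norm(bx[(i+2)%4]-e))
        vx,vy,x,y=cv2.fitLine(b[k].astype(np.float32),cv2.DIST_HUBER,0,.01,.01).ravel();L.append(np.cross([x,y,1],[x+vx,y+vy,1]))
    P=[np.cross(L[i-1],L[i]) for i in range(4)];return np.array([p[:2]/p[2] for p in P])
def fit(P):
    """centre, side lengths (short,long), yaw of short side in (-pi/2,pi/2) from 4 ordered corners"""
    P=np.array(P)[:,:2];c=P.mean(0);u=(P[1]+P[2]-P[0]-P[3])/2;v=(P[2]+P[3]-P[0]-P[1])/2
    if np.linalg.norm(u)>np.linalg.norm(v): u,v=v,u
    y=np.arctan2(*u[::-1]);y=(y+np.pi/2)%np.pi-np.pi/2
    y2=np.arctan2(*v[::-1]);y2=(y2-np.pi/2+np.pi/2)%np.pi-np.pi/2
    return rd(c),(rd(np.linalg.norm(u)),rd(np.linalg.norm(v))),rd(y,4),rd(y2,4)
E
python3 - <<'E'
from h import *
im,C,s=snap('wrist','w2');H,S,V=masks(im)
np.savez('pics/w2.npz',p=s['eef_pos'],q=s['ee_rot'])
w=(S<70)&(V>110);o=(H<25)&(S>120)&(V>120)
t=quad(w,(210,205));k=quad(o,(380,190))
print(rd(t),fit(plane(C,t,4)));print(rd(k),fit(plane(C,k,20)))
p,y=pose(s);plan(p,y,[(443,-235,190,-0.184)],1)
E
```

```text
[[168.8, 129.0], [235.3, 129.0], [241.3, 268.0], [181.8, 268.0]] ([444.1, -248.8], (67.8, 154.6), -0.1935, -0.1846)
[[302.5, 115.3], [400.1, 75.4], [451.8, 246.1], [365.8, 278.9]] ([626.8, -260.6], (99.0, 187.9), 0.2008, 0.1995)
[[1.0, -0.17, -0.57, 0.43, 0.0, 0.0, -0.02], [1.0, -0.17, -0.57, 0.43, 0.0, 0.0, -0.02], [1.0, -0.18, -0.56, 0.42, 0.0, 0.0, -0.03]]
```

Request:
arm_command --steps '[[[1, -0.17, -0.57, 0.43, 0, 0, -0.02], [1, -0.17, -0.57, 0.43, 0, 0, -0.02], [1, -0.18, -0.56, 0.42, 0, 0, -0.02], [1, 0, 0, 0, 0, 0, 0], [1, 0, 0, 0, 0, 0, 0]]]'

```text
time_s: 2.88
eef_pos: [442.2, -229.8, 192.0]
ee_rot: [0.001, 0.766, 0.643, 0.0]
force: [0.7, -0.2, -0.0]
grip_width: 0.998
grip_force: 0.0
```

Run:
```python
from h import *
im,C,s=snap('wrist','w3');H,S,V=masks(im);print(pose(s))
w=(S<70)&(V>110);o=(H<25)&(S>120)&(V>120)
ctr=project(C,[(443,-246,4)])[0]
t=quad(w,ctr);print(rd(t),fit(plane(C,t,4)))
d=np.load('pics/w2.npz');C2=cam('wrist',{'eef_pos':d['p'],'ee_rot':d['q']})
i2=cv2.imread('pics/w2.png')[:,:,::-1];H,S,V=masks(i2);t2=quad((S<70)&(V>110),(210,205))
k2=quad((H<25)&(S>120)&(V>120),(380,190));k=quad(o,project(C,[(626,-261,20)])[0])
print('tray z',[rd(tri(C,a,C2,min(t2,key=lambda q:np.linalg.norm(plane(C2,[q],4)-plane(C,[a],4))))) for a in t])
print('k',rd(k),fit(plane(C,k,20)));print('cr z',[rd(tri(C,a,C2,min(k2,key=lambda q:np.linalg.norm(plane(C2,[q],20)-plane(C,[a],20))))) for a in k])
```

```text
(array([ 442.24600623, -229.75670015,  192.0137155 ]), np.float64(-0.1750565053990416))
[[252.2, 279.0], [249.6, 111.0], [331.5, 111.0], [323.3, 279.0]] ([444.4, -249.6], (67.8, 155.1), -0.1735, -0.1846)
tray z [[397.7, -317.6, 7.5], [425.1, -166.8, 4.4], [491.9, -179.3, 6.3], [463.4, -330.5, 5.7]]
k [[418.1, 97.3], [532.2, 55.3], [566.3, 253.3], [470.4, 294.0]] ([627.3, -260.9], (99.3, 187.7), 0.2191, 0.1996)
cr z [[559.6, -178.4, 20.9], [656.0, -158.9, 22.2], [693.6, -341.6, 20.6], [596.3, -361.6, 23.3]]
```

View pics/w3.png

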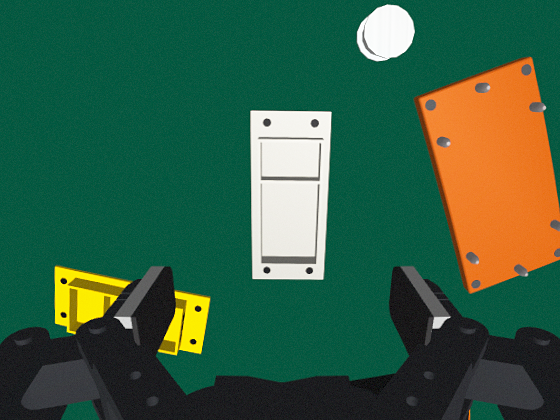

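View w3 shows the tray plate corners at (250,111)-(323,279), with the cradle to its right. Triangulated heights come out at about 6 mm for the plate and about 21 mm for the deck. The open fingertips at row ~267 project to about 1 mm ahead of the TCP, so the 14 mm tip reach is for shut fingers.

Run:
```python
from h import *
p,y=pose();print(sense()['time_s'],p,y)
plan(p,y,[(444.2,-249.2,60,-0.185),(444.2,-249.2,32,-0.185)],0.8)
```

```text
2.925 [ 442.43058023 -229.80563669  192.07283892] -0.17478404374572418
[[0.8, -0.13, 0.03, 0.88, 0.0, 0.0, 0.02], [0.8, -0.12, 0.04, 0.88, 0.0, 0.0, 0.02], [0.8, -0.13, 0.03, 0.88, 0.0, 0.0, 0.03], [0.8, 0.0, 0.0, 0.56, 0.0, 0.0, 0.0]]
```

Request:
arm_command --steps '[[[0.8, -0.13, 0.03, 0.88, 0, 0, 0.02], [0.8, -0.12, 0.04, 0.88, 0, 0, 0.02], [0.8, -0.13, 0.03, 0.88, 0, 0, 0.03], [0.8, 0, 0, 0.3, 0, 0, 0], [0.8, 0, 0, 0.26, 0, 0, 0], [0.8, 0, 0, 0, 0, 0, 0], [0.8, 0, 0, 0, 0, 0, 0]]]' --squeeze 40

```text
time_s: 3.8
eef_pos: [443.7, -249.7, 32.4]
ee_rot: [0.001, 0.77, 0.638, 0.0]
force: [0.4, 0.2, 0.1]
grip_width: 0.799
grip_force: 0.0
```

Run:
```python
from h import *
s=sense();p,y=pose(s);print(p,y,s['force'],s['grip_width'])
plan(p,y,[(444.2,-249.2,15,-0.185)],0.8,.12)
```

```text
[ 443.71667738 -249.74750722   32.41014664] -0.1857173405872431 [0.39838666 0.15716162 0.14733746] 0.7992052508508344
[[0.8, 0.0, 0.0, 0.12, 0.0, 0.0, 0.0], [0.8, 0.01, 0.0, 0.11, 0.0, 0.0, 0.0], [0.8, 0.0, 0.01, 0.12, 0.0, 0.0, 0.0]]
```

Request:
arm_command --steps '[[[0.8, 0, 0, 0.12, 0, 0, 0], [0.8, 0.01, 0, 0.11, 0, 0, 0], [0.8, 0, 0.01, 0.12, 0, 0, 0], [0.8, 0, 0, 0, 0, 0, 0]]]'

```text
time_s: 4.3
eef_pos: [443.5, -248.8, 13.2]
ee_rot: [-0.001, 0.77, 0.638, -0.0]
force: [0.6, 0.8, -0.7]
grip_width: 0.802
grip_force: 0.0
```

Request:
arm_command --steps '[[[0.6, 0, 0, 0, 0, 0, 0], [0.5, 0, 0, 0, 0, 0, 0], [0.4, 0, 0, 0, 0, 0, 0], [0.4, 0, 0, 0, 0, 0, 0], [0.4, 0, 0, 0, 0, 0, 0]]]'

```text
time_s: 4.92
eef_pos: [444.5, -249.5, 14.5]
ee_rot: [0.001, 0.77, 0.638, 0.0]
force: [3.5, 1.1, 5.3]
grip_width: 0.624
grip_force: 51.0
```

Run:
```python
from h import *
s=sense();p,y=pose(s);print(p,y)
plan(p,y,[(p[0],p[1],34,y),(p[0],p[1],100,y),(627,-260.8,110,0.1998)],0.4)
```

```text
[ 444.4544751  -249.47438212   14.50531951] -0.1860310523847882
[[0.4, 0.0, 0.0, -0.39, 0.0, 0.0, 0.0], [0.4, 0.0, 0.0, -0.66, 0.0, 0.0, 0.0], [0.4, 0.0, 0.0, -0.66, 0.0, 0.0, 0.0], [0.4, 0.11, 0.91, -0.05, 0.0, 0.0, -0.64], [0.4, 0.03, 0.91, -0.05, 0.0, 0.0, -0.64], [0.4, -0.06, 0.91, -0.05, 0.0, 0.0, -0.65], [0.4, -0.15, 0.91, -0.05, 0.0, 0.0, -0.64]]
```

Request:
arm_command --steps '[[[0.4, 0, 0, -0.39, 0, 0, 0], [0.4, 0, 0, -0.66, 0, 0, 0], [0.4, 0, 0, -0.66, 0, 0, 0], [0.4, 0.11, 0.91, -0.05, 0, 0, -0.64], [0.4, 0.03, 0.91, -0.05, 0, 0, -0.64], [0.4, -0.06, 0.91, -0.05, 0, 0, -0.65], [0.4, -0.15, 0.91, -0.05, 0, 0, -0.64]]]'

```text
time_s: 5.8
eef_pos: [627.3, -259.9, 108.7]
ee_rot: [-0.001, 0.632, 0.775, -0.0]
force: [0.6, -0.8, -1.4]
grip_width: 0.617
grip_force: 49.6
```

Request:
arm_command --steps '[[[0.4, 0, 0, 0, 0, 0, 0], [0.4, 0, 0, 0, 0, 0, 0]]]'

```text
time_s: 6.05
eef_pos: [625.5, -259.9, 108.3]
ee_rot: [-0.001, 0.633, 0.774, -0.0]
force: [0.0, -0.4, -2.2]
grip_width: 0.624
grip_force: 49.9
```

Run:
```python
from h import *
im,C,s=snap('wrist','w4');H,S,V=masks(im);p,y=pose(s);print(p,y,s['grip_force'],s['force'])
pins=[(x,yy) for x,yy in [(41.5,55),(-41.5,55),(0,85.5),(41.5,-55),(-41.5,-55),(0,-85.5)]]
M=R.from_euler('z',.1998).as_matrix()
print(rd(project(C,[M@[a,b,34]+[627,-260.8,0] for a,b in pins])))
```

```text
[ 625.49449523 -259.86295177  108.34692289] 0.19883017219954235 49.86125309535055 [ 0.0173698  -0.37105074 -2.15104506]
[[363.0, 130.3], [209.8, 130.2], [286.6, 71.1], [351.9, 308.5], [219.7, 308.3], [285.6, 348.9]]
```

View pics/w4.png

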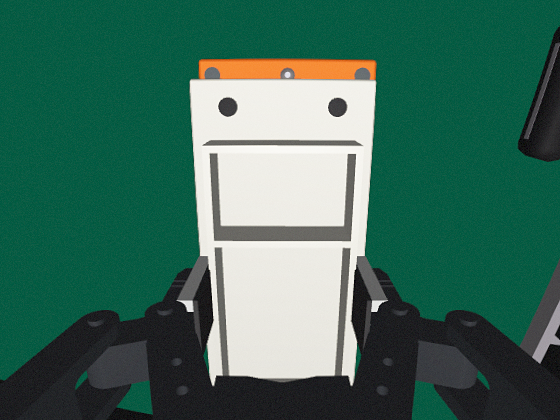

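View w4 shows the tray held level, its far edge at (191,80)-(376,80). The cradle's end edge is at row ~60 and the middle pin tip at (288,74). Next I compare the tray in hand with the cradle.

Run:
```python
from h import *
im=cv2.imread('pics/w4.png')[:,:,::-1];s=sense();C=cam('wrist',s);p,y=pose(s)
print(p,y)
H,S,V=masks(im)
o=(H<25)&(S>120)&(V>100)
# edges of the orange strip and tray corner
ys,xs=np.nonzero(o[55:80,190:390]);print('orange',xs.min()+190,xs.max()+190,ys.min()+55)
top=[(c,np.nonzero(o[50:80,c])[0].min()+50) for c in range(215,365,10)];print(np.polyfit(*zip(*top),1),top[0],top[-1])
e=plane(C,[(191.3,80),(375.7,80)],p[2]-14.5+4);k=plane(C,[(200,60.5),(376,60.5)],20);pin=plane(C,[(288,74)],34)
c,sn=np.cos(.1998),np.sin(.1998);f=lambda P:rd(np.c_[(P[:,:2]-p[:2])@[c,sn],(P[:,:2]-p[:2])@[-sn,c]])
print('cradle-frame offsets from TCP: tray edge',f(e),'deck edge',f(k),'pin',f(pin))
```

```text
[ 625.37237193 -260.05874827  108.78708691] 0.19854862465714165
orange 199 376 59
[4.64285714e-03 5.78101190e+01] (215, np.int64(59)) (355, np.int64(60))
cradle-frame offsets from TCP: tray edge [[-33.6, 77.7], [32.9, 77.7]] deck edge [[-46.8, 91.2], [51.3, 91.3]] pin [[2.1, 82.8]]
```

Run:
```python
from h import *
p,y=pose();c,s=np.cos(.1998),np.sin(.1998);d=np.array([2.1*c+2.3*s,2.1*s-2.3*c])
plan(p,y,[(p[0]+d[0],p[1]+d[1],56,.1995)],.4,.6)
```

```text
[[0.4, -0.02, 0.02, 0.53, 0.0, 0.0, 0.0], [0.4, -0.03, 0.02, 0.53, 0.0, 0.0, -0.01]]
```

Request:
arm_command --steps '[[[0.4, -0.02, 0.02, 0.53, 0, 0, 0], [0.4, -0.03, 0.02, 0.53, 0, 0, -0.01], [0.4, 0, 0, 0, 0, 0, 0], [0.4, 0, 0, 0, 0, 0, 0], [0.4, 0, 0, 0, 0, 0, 0]]]'

```text
time_s: 6.72
eef_pos: [629.2, -262.5, 57.8]
ee_rot: [0.001, 0.633, 0.774, 0.0]
force: [-0.5, -0.2, -1.5]
grip_width: 0.622
grip_force: 49.8
```

Run:
```python
from h import *
im,C,s=snap('wrist','w5');p,y=pose(s);print(p,y)
cv2.imwrite('pics/w5c.png',cv2.resize(im[40:200,160:420,::-1],(780,480),interpolation=cv2.INTER_CUBIC))
```

```text
[ 629.22299897 -262.50379345   57.82709406] 0.20078416291914208
```

View pics/w5c.png

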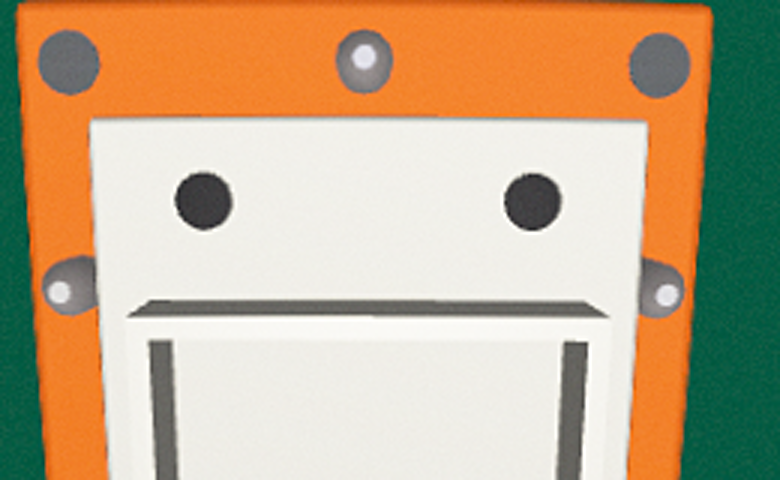

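The crop shows three pin tips at full-image pixels (179.7,137.3), (382.3,138.3) and (281.3,58.7). The tray's end corners are at (190,80) and (375.7,80.7).

Run:
```python
from h import *
s=sense();C=cam('wrist',s);p,y=pose(s)
e=plane(C,[(190,80),(375.7,80.7)],p[2]-10.5);k=plane(C,[(179.7,137.3),(382.3,138.3),(281.3,58.7)],34)
c,sn=np.cos(.1998),np.sin(.1998);f=lambda P:rd(np.c_[(P[:,:2]-p[:2])@[c,sn],(P[:,:2]-p[:2])@[-sn,c]])
print(rd(p),f(e),f(k));d=(k[1]-k[0]);print(np.arctan2(d[1],d[0]));d=(e[1]-e[0]);print(np.arctan2(d[1],d[0]),y)
```

```text
[629.2, -262.4, 57.6] [[-34.2, 77.6], [32.8, 77.5]] [[-42.8, 55.5], [40.1, 55.3], [-1.3, 85.8]]
0.1970342125745509
0.19848357143596915 0.20088914538314936
```

Request:
arm_command --steps '[[[0.4, 0.02, -0.01, 0.1, 0, 0, 0], [0.4, 0, 0, 0.12, 0, 0, 0], [0.4, 0, 0, 0.1, 0, 0, 0], [0.4, 0, 0, 0.06, 0, 0, 0], [0.4, 0, 0, 0.04, 0, 0, 0], [0.4, 0, 0, 0.02, 0, 0, 0], [0.4, 0, 0, 0, 0, 0, 0], [0.4, 0, 0, 0, 0, 0, 0]]]'

```text
time_s: 7.78
eef_pos: [628.3, -261.3, 34.6]
ee_rot: [0.0, 0.633, 0.775, 0.0]
force: [-1.1, 1.3, 1.2]
grip_width: 0.619
grip_force: 50.4
```

Request:
arm_command --steps '[[[0.4, 0, 0, 0.01, 0, 0, 0], [0.65, 0, 0, 0, 0, 0, 0], [0.7, 0, 0, 0, 0, 0, 0], [0.8, 0, 0, 0, 0, 0, 0], [0.8, 0, 0, -0.5, 0, 0, 0], [0.8, 0, 0, -1, 0, 0, 0], [0.8, 0.3, 0, -1, 0, 0, 0], [1, 0, 0, 0, 0, 0, 0]]]'

```text
time_s: 8.78
eef_pos: [626.7, -246.6, 163.5]
ee_rot: [0.004, 0.632, 0.775, 0.001]
force: [-0.5, 0.9, -0.0]
grip_width: 0.98
grip_force: 0.0
```

Run:
```python
from h import *
im,C,s=snap('wrist','w6');p,y=pose(s);print(p,y)
im,C,s=snap('wrist','w6')
cv2.imwrite('pics/w6.png',im[:,:,::-1])
print(rd(project(C,[(627.85,-262.3,20)])))
H,S,V=masks(im);t=quad((S<70)&(V>110),project(C,[(627.85,-262.3,24)])[0]);print(rd(t),fit(plane(C,t,24)))
```

```text
[ 626.67022773 -246.58242793  163.48216634] 0.20193063788750468
[[281.5, 213.9]]
[[232.7, 108.0], [329.0, 108.0], [321.2, 303.0], [239.2, 303.0]] ([626.8, -260.7], (66.9, 153.9), 0.2025, 0.1986)
```

View pics/w6.png

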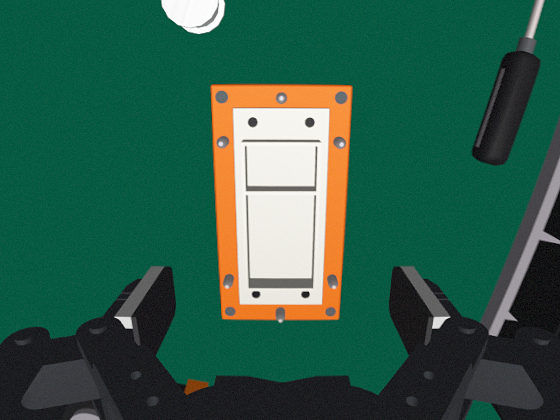

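View w6 shows the tray seated flat inside all six pins, with an even gap all round. Next is the board.

Run:
```python
from h import *
p,y=pose();plan(p,y,[(465,243,200,-.306)],1)
```

```text
[[1.0, 0.93, -0.11, -0.08, 0.0, 0.0, 0.31], [1.0, 0.92, -0.15, -0.07, 0.0, 0.0, 0.31], [1.0, 0.92, -0.19, -0.08, 0.0, 0.0, 0.31], [1.0, 0.91, -0.24, -0.07, 0.0, 0.0, 0.31], [1.0, 0.89, -0.28, -0.08, 0.0, 0.0, 0.31], [1.0, 0.88, -0.32, -0.07, 0.0, 0.0, 0.31], [1.0, 0.87, -0.36, -0.08, 0.0, 0.0, 0.3], [1.0, 0.85, -0.4, -0.07, 0.0, 0.0, 0.31]]
[[1.0, 0.83, -0.43, -0.08, 0.0, 0.0, 0.3], [1.0, 0.8, -0.47, -0.07, 0.0, 0.0, 0.31], [1.0, 0.79, -0.51, -0.08, 0.0, 0.0, 0.3]]
```

Request:
arm_command --steps '[[[1, 0.93, -0.11, -0.08, 0, 0, 0.31], [1, 0.92, -0.15, -0.07, 0, 0, 0.31], [1, 0.92, -0.19, -0.08, 0, 0, 0.31], [1, 0.91, -0.24, -0.07, 0, 0, 0.31], [1, 0.89, -0.28, -0.08, 0, 0, 0.31], [1, 0.88, -0.32, -0.07, 0, 0, 0.31], [1, 0.87, -0.36, -0.08, 0, 0, 0.3], [1, 0.85, -0.4, -0.07, 0, 0, 0.31]]]'

```text
time_s: 9.88
eef_pos: [507.4, 110.8, 187.4]
ee_rot: [-0.001, 0.765, 0.644, -0.001]
force: [-0.3, 0.5, -0.1]
grip_width: 1.002
grip_force: 0.0
```

Request:
arm_command --steps '[[[1, 0.83, -0.43, -0.08, 0, 0, 0.3], [1, 0.8, -0.47, -0.07, 0, 0, 0.31], [1, 0.79, -0.51, -0.08, 0, 0, 0.3], [1, 0, 0, 0, 0, 0, 0], [1, 0, 0, 0, 0, 0, 0], [1, 0, 0, 0, 0, 0, 0]]]'

```text
time_s: 10.62
eef_pos: [465.6, 242.0, 199.7]
ee_rot: [-0.0, 0.807, 0.591, -0.001]
force: [-0.5, 0.1, 0.3]
grip_width: 0.994
grip_force: 0.0
```

Run:
```python
from h import *
im,C,s=snap('wrist','w7');p,y=pose(s);print(p,y)
np.savez('pics/w7.npz',p=s['eef_pos'],q=s['ee_rot'])
print(rd(project(C,[(455,253,20),(625,255,30)])))
```

```text
[465.62317512 242.04190815 199.65487278] -0.30735370414512414
[[267.4, 173.0], [468.1, 111.5]]
```

View pics/w7.png

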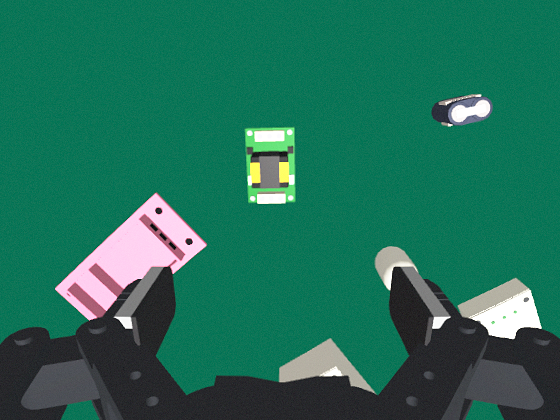

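View w7 shows the board at (270,165) with its transformer at (269,172), the battery at (463,110), the pink look-alike at (130,255), and the bottle at (393,262).

```bash
cat >> h.py <<'E'
def board(im,C,guess):
    H,S,V=masks(im);g=project(C,[guess])[0];m=(H>45)&(H<75)&(V>90)&(S>90)|(S<80)&(V>150)|((H>20)&(H<33)&(S>120)&(V>120))
    b=np.zeros_like(m);x,y=map(int,g);b[max(0,y-75):y+75,max(0,x-60):x+60]=1
    m=cv2.morphologyEx((m&b).astype(np.uint8),cv2.MORPH_CLOSE,np.ones((9,9)))
    q=quad(m,g);ye=(H>20)&(H<33)&(S>120)&(V>120)&b
    return q,[c for c in blobs(ye,8)]
E
python3 - <<'E'
from h import *
im=cv2.imread('pics/w7.png')[:,:,::-1];s=sense();C=cam('wrist',s)
H,S,V=masks(im);print('bg',H[150,330],S[150,330],V[150,330],'brd',H[145,269],S[145,269],V[145,269])
q,ye=board(im,C,(455,255,10));print(rd(q),fit(plane(C,q,6.6)))
for b in ye: print(b.min(0),b.max(0))
p,y=pose(s);plan(p,y,[(455,243,150,-.306)],1)
E
```

```text
bg 82 246 116 brd 65 142 227
[[244.6, 128.3], [294.0, 126.5], [294.0, 202.9], [248.1, 202.7]] ([457.9, 255.7], (41.9, 67.2), -0.2901, -0.2919)
[279 162] [288 182]
[250 162] [260 182]
[[1.0, -0.02, -0.1, 0.5, 0.0, 0.0, 0.0], [1.0, -0.03, -0.11, 0.5, 0.0, 0.0, -0.01]]
```

Request:
arm_command --steps '[[[1, -0.02, -0.1, 0.5, 0, 0, -0.1], [1, -0.03, -0.1, 0.5, 0, 0, 0], [1, 0, 0, 0, 0, 0, 0], [1, 0, 0, 0, 0, 0, 0], [1, 0, 0, 0, 0, 0, 0]]]'

```text
time_s: 11.3
eef_pos: [455.7, 243.6, 151.3]
ee_rot: [0.0, 0.802, 0.597, 0.001]
force: [0.5, -0.3, 0.1]
grip_width: 1.002
grip_force: 0.0
```

Run:
```python
from h import *
i1=cv2.imread('pics/w7.png')[:,:,::-1];d=np.load('pics/w7.npz');C1=cam('wrist',{'eef_pos':d['p'],'ee_rot':d['q']})
im,C,s=snap('wrist','w8');p,y=pose(s);print(p,y)
q,ye=board(im,C,(458,255.7,10));q1,ye1=board(i1,C1,(458,255.7,10));print(rd(q),fit(plane(C,q,6.6)))
cc=lambda ye:sum((b.min(0)+b.max(0))/4 for b in sorted(ye,key=len)[-2:])
a,b=cc(ye),cc(ye1);print('yellow',a,b,'tri',rd(tri(C,a,C1,b)),'at35',rd(plane(C,[a],35)),rd(plane(C1,[b],35)))
near=lambda t:min(q1,key=lambda v:np.linalg.norm(plane(C1,[v],6)-plane(C,[t],6)))
print('corners',[rd(tri(C,t,C1,near(t))) for t in q])
for t in sorted(ye,key=len)[-2:]: print(rd(plane(C,[t.min(0),t.max(0)],35)),t.min(0),t.max(0))
plan(p,y,[(457.9,255.7,60,-.291)],1)
```

```text
[455.71296328 243.58644692 151.29300338] -0.2912948242992275
[[252.5, 131.0], [310.3, 131.0], [308.5, 220.5], [254.3, 219.3]] ([458.1, 255.3], (42.1, 68.2), -0.3022, -0.2905)
yellow [281.   184.75] [269.25 172.  ] tri [458.1, 255.9, 33.8] at35 [[458.1, 256.1, 35.0]] [[458.2, 256.1, 35.0]]
corners [[448.1, 294.1, 12.7], [487.8, 282.4, 10.3], [468.8, 221.9, 23.0], [430.3, 232.5, 17.4]]
[[468.1, 261.6, 35.0], [470.2, 244.3, 35.0]] [293 173] [303 196]
[[446.3, 268.1, 35.0], [447.8, 250.2, 35.0]] [259 173] [269 197]
[[1.0, 0.12, -0.01, 0.91, 0.0, 0.0, 0.0], [1.0, 0.12, -0.02, 0.92, 0.0, 0.0, 0.0]]
```

Request:
arm_command --steps '[[[0.6, 0.12, -0.01, 0.9, 0, 0, 0], [0.6, 0.12, -0.02, 0.9, 0, 0, 0], [0.6, 0, 0, 0.2, 0, 0, 0], [0.6, 0, 0, 0, 0, 0, 0], [0.6, 0, 0, 0, 0, 0, 0]]]' --squeeze 35

```text
time_s: 11.98
eef_pos: [458.1, 255.7, 52.1]
ee_rot: [0.001, 0.802, 0.597, 0.001]
force: [-0.1, 0.7, -0.1]
grip_width: 0.597
grip_force: 0.0
```

Run:
```python
from h import *
s=sense();p,y=pose(s);print(p,y,s['force'],s['grip_width'])
plan(p,y,[(458.1,255.7,31,-.291)],.6,.3)
```

```text
[458.07345081 255.68414268  52.07370289] -0.29116807242845866 [-0.10104388  0.67410899 -0.10293278] 0.597406864004769
[[0.6, 0.0, 0.0, 0.21, 0.0, 0.0, 0.0], [0.6, 0.0, 0.0, 0.21, 0.0, 0.0, 0.0]]
```

Request:
arm_command --steps '[[[0.6, 0, 0, 0.21, 0, 0, 0], [0.6, 0, 0, 0.21, 0, 0, 0], [0.6, 0, 0, 0, 0, 0, 0], [0.45, 0, 0, 0, 0, 0, 0], [0.4, 0, 0, 0, 0, 0, 0], [0.2, 0, 0, 0, 0, 0, 0], [0.2, 0, 0, 0, 0, 0, 0], [0.2, 0, 0, 0, 0, 0, 0]]]'

```text
time_s: 12.98
eef_pos: [457.3, 255.6, 29.7]
ee_rot: [0.0, 0.802, 0.597, 0.0]
force: [-0.6, -0.7, 5.4]
grip_width: 0.347
grip_force: 36.0
```

Run:
```python
from h import *
s=sense();p,y=pose(s);print(p,y,s['force'],s['grip_width'],s['grip_force'])
plan(p,y,[(p[0],p[1],130,y),(530,0,160,0),(632,-257,130,.20)],.2)
```

```text
[457.33086359 255.61944029  29.71213258] -0.2910295846310645 [-0.61021099 -0.6637005   5.40251853] 0.3466764303228649 36.022998690605164
[[0.2, 0.0, 0.0, -0.67, 0.0, 0.0, 0.0], [0.2, 0.0, 0.0, -0.67, 0.0, 0.0, 0.0], [0.2, 0.0, 0.0, -0.67, 0.0, 0.0, 0.0], [0.2, -0.75, 0.48, -0.1, 0.0, 0.0, -0.32], [0.2, -0.77, 0.44, -0.1, 0.0, 0.0, -0.32], [0.2, -0.79, 0.4, -0.1, 0.0, 0.0, -0.33], [0.2, -0.81, 0.36, -0.1, 0.0, 0.0, -0.32], [0.2, -0.82, 0.33, -0.1, 0.0, 0.0, -0.33]]
[[0.2, -0.84, 0.28, -0.1, 0.0, 0.0, -0.32], [0.2, -0.86, 0.34, 0.1, 0.0, 0.0, -0.22], [0.2, -0.87, 0.31, 0.1, 0.0, 0.0, -0.22], [0.2, -0.87, 0.28, 0.1, 0.0, 0.0, -0.22], [0.2, -0.89, 0.26, 0.1, 0.0, 0.0, -0.22], [0.2, -0.89, 0.22, 0.1, 0.0, 0.0, -0.23], [0.2, -0.9, 0.2, 0.1, 0.0, 0.0, -0.22]]
```

Request:
arm_command --steps '[[[0.2, 0, 0, -0.67, 0, 0, 0], [0.2, 0, 0, -0.67, 0, 0, 0], [0.2, 0, 0, -0.67, 0, 0, 0], [0.2, -0.75, 0.48, -0.1, 0, 0, -0.32], [0.2, -0.77, 0.44, -0.1, 0, 0, -0.32], [0.2, -0.79, 0.4, -0.1, 0, 0, -0.33], [0.2, -0.81, 0.36, -0.1, 0, 0, -0.32], [0.2, -0.82, 0.33, -0.1, 0, 0, -0.33]]]'

```text
time_s: 13.98
eef_pos: [517.7, 41.0, 154.6]
ee_rot: [-0.0, 0.723, 0.69, -0.0]
force: [0.4, 1.2, -0.7]
grip_width: 0.342
grip_force: 35.4
```

Request:
arm_command --steps '[[[0.2, -0.84, 0.28, -0.1, 0, 0, -0.32], [0.2, -0.86, 0.34, 0.1, 0, 0, -0.22], [0.2, -0.87, 0.31, 0.1, 0, 0, -0.22], [0.2, -0.87, 0.28, 0.1, 0, 0, -0.22], [0.2, -0.89, 0.26, 0.1, 0, 0, -0.22], [0.2, -0.89, 0.22, 0.1, 0, 0, -0.23], [0.2, -0.9, 0.2, 0.1, 0, 0, -0.22], [0.2, 0, 0, 0, 0, 0, 0]]]'

```text
time_s: 14.98
eef_pos: [631.5, -259.7, 127.8]
ee_rot: [-0.001, 0.634, 0.773, -0.0]
force: [1.0, 0.4, -1.4]
grip_width: 0.344
grip_force: 35.4
```

Request:
arm_command --steps '[[[0.2, 0, 0, 0, 0, 0, 0], [0.2, 0, 0, 0, 0, 0, 0]]]'

```text
time_s: 15.22
eef_pos: [631.8, -256.0, 130.0]
ee_rot: [-0.0, 0.633, 0.774, 0.0]
force: [0.4, -0.1, -0.7]
grip_width: 0.344
grip_force: 35.4
```

Run:
```python
from h import *
im,C,s=snap('wrist','w9');p,y=pose(s);print(p,y,s['grip_force'],s['force'])
plan(p,y,[(630.7,-277.9,85,.20)],.2)
```

```text
[ 631.82094941 -256.00452614  130.01616047] 0.2005432314788591 35.368913412094116 [ 0.39347554 -0.13953906 -0.68369406]
[[0.2, -0.21, -0.05, 0.45, 0.0, 0.0, 0.0], [0.2, -0.21, -0.06, 0.45, 0.0, 0.0, 0.0]]
```

Request:
arm_command --steps '[[[0.2, -0.21, -0.05, 0.45, 0, 0, 0], [0.2, -0.21, -0.06, 0.45, 0, 0, 0], [0.2, 0, 0, 0, 0, 0, 0], [0.2, 0, 0, 0, 0, 0, 0], [0.2, 0, 0, 0, 0, 0, 0]]]'

```text
time_s: 15.9
eef_pos: [631.0, -278.7, 85.7]
ee_rot: [0.001, 0.633, 0.774, 0.0]
force: [0.2, 0.5, -0.3]
grip_width: 0.341
grip_force: 35.4
```

Run:
```python
from h import *
im,C,s=snap('wrist','w10');p,y=pose(s);print(p,y,s['grip_force'])
cv2.imwrite('pics/w10c.png',cv2.resize(im[:340,140:440,::-1],(529*1,600),interpolation=cv2.INTER_CUBIC))
```

```text
[ 631.02592401 -278.7394963    85.65043008] 0.19975383393562798 35.36804258823395
```

View pics/w10c.png

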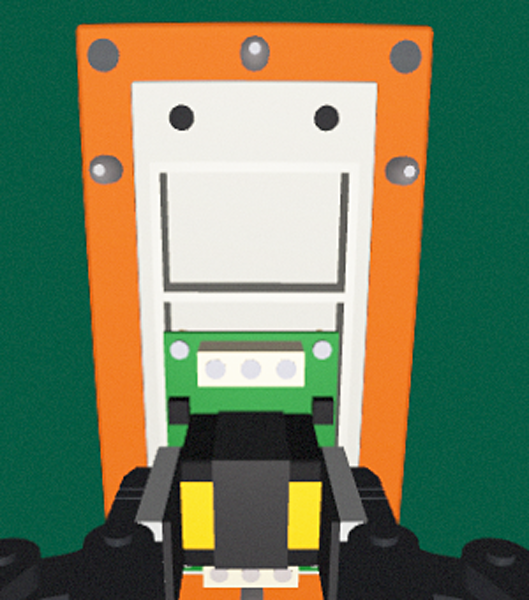

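The crop shows the board in hand with its far corners at crop (165,332) and (337,331). The tray plate corners are at (132,82) and (377,84), and the small bay's inner rim corners at (160,172) and (349,172).

Run:
```python
from h import *
s=sense();C=cam('wrist',s);p,y=pose(s);k=529/300;u=lambda L:[(a/k+140,b/(600/340)) for a,b in L]
c,sn=np.cos(.2),np.sin(.2);f=lambda L,z:rd((lambda P:np.c_[(P[:,:2]-p[:2])@[c,sn],(P[:,:2]-p[:2])@[-sn,c]])(plane(C,u(L),z)))
print('board',f([(165,332),(337,331)],p[2]-29.7+6.6),'plate',f([(132,82),(377,84)],24),'rim',f([(160,172),(349,172)],40),'pins',f([(100,170),(409,171),(255,48)],34),'rib front',f([(160,302),(347,302)],40))
```

```text
board [[-21.3, 34.2], [19.8, 34.5]] plate [[-33.4, 95.1], [33.7, 94.7]] rim [[-24.2, 71.0], [24.5, 71.1]] pins [[-41.1, 71.6], [41.5, 71.5], [0.2, 102.1]] rib front [[-25.4, 36.9], [25.2, 36.9]]
```

Request:
arm_command --steps '[[[0.2, -0.02, 0.02, 0.16, 0, 0, 0], [0.2, 0, 0, 0.16, 0, 0, 0], [0.2, 0, 0, 0.14, 0, 0, 0], [0.2, 0, 0, 0.08, 0, 0, 0], [0.2, 0, 0, 0.04, 0, 0, 0], [0.2, 0, 0, 0.02, 0, 0, 0], [0.2, 0, 0, 0.02, 0, 0, 0], [0.2, 0, 0, 0, 0, 0, 0]]]'

```text
time_s: 16.95
eef_pos: [631.8, -279.5, 53.9]
ee_rot: [0.0, 0.633, 0.774, 0.0]
force: [-0.4, -0.2, -1.3]
grip_width: 0.343
grip_force: 35.4
```

Request:
arm_command --steps '[[[0.2, 0, 0, 0, 0, 0, 0], [0.2, 0, 0, 0, 0, 0, 0]]]'

```text
time_s: 17.2
eef_pos: [631.8, -279.6, 53.8]
ee_rot: [0.0, 0.633, 0.774, -0.0]
force: [0.2, 1.0, -0.5]
grip_width: 0.343
grip_force: 35.4
```

Touch is about 0.5 mm away, so I lower a little more before releasing.

Request:
arm_command --steps '[[[0.2, 0, 0, 0.01, 0, 0, 0], [0.2, 0, 0, 0.01, 0, 0, 0], [0.2, 0, 0, 0, 0, 0, 0]]]'

```text
time_s: 17.58
eef_pos: [631.9, -279.6, 53.7]
ee_rot: [0.0, 0.633, 0.774, -0.0]
force: [-3.1, 1.2, 6.0]
grip_width: 0.341
grip_force: 36.4
```

Request:
arm_command --steps '[[[0.4, 0, 0, 0, 0, 0, 0], [0.5, 0, 0, 0, 0, 0, 0], [0.5, 0, 0, -0.1, 0, 0, 0], [0.5, 0, 0, -0.6, 0, 0, 0], [0.6, 0, 0, -1, 0, 0, 0], [1, 0.3, 0, -0.9, 0, 0, 0], [1, 0, 0, 0, 0, 0, 0], [1, 0, 0, 0, 0, 0, 0]]]'

```text
time_s: 18.58
eef_pos: [628.6, -264.8, 182.2]
ee_rot: [-0.0, 0.633, 0.774, -0.0]
force: [0.4, -0.2, -0.2]
grip_width: 0.999
grip_force: 0.0
```

Run:
```python
from h import *
im,C,s=snap('wrist','w11');p,y=pose(s);print(p,y)
# battery as seen in w7
d=np.load('pics/w7.npz');C7=cam('wrist',{'eef_pos':d['p'],'ee_rot':d['q']});i7=cv2.imread('pics/w7.png')[:,:,::-1]
H,S,V=masks(i7);m=(S<60)&(V>180);m[:, :420]=0;m[150:]=0
for b in blobs(m,20): print(b.mean(0),rd(plane(C7,[b.mean(0)],36)))
cv2.imwrite('pics/w11c.png',cv2.resize(im[60:340,160:420,::-1],(557,600)))
plan(p,y,[(625,235,200,.03)],1)
```

```text
[ 628.61257182 -264.77266429  182.21241209] 0.1995504172570861
[470.13978495 110.43010753] [[624.0, 257.1, 36.0]]
[[1.0, 0.89, 0.17, -0.03, 0.0, 0.0, 0.1], [1.0, 0.89, 0.16, -0.03, 0.0, 0.0, 0.1], [1.0, 0.9, 0.15, -0.03, 0.0, 0.0, 0.1], [1.0, 0.9, 0.13, -0.03, 0.0, 0.0, 0.1], [1.0, 0.9, 0.12, -0.03, 0.0, 0.0, 0.1], [1.0, 0.9, 0.11, -0.03, 0.0, 0.0, 0.11], [1.0, 0.91, 0.09, -0.04, 0.0, 0.0, 0.1], [1.0, 0.91, 0.08, -0.03, 0.0, 0.0, 0.11]]
[[1.0, 0.9, 0.06, -0.04, 0.0, 0.0, 0.1], [1.0, 0.91, 0.05, -0.03, 0.0, 0.0, 0.11], [1.0, 0.91, 0.04, -0.04, 0.0, 0.0, 0.1]]
```

View pics/w11c.png

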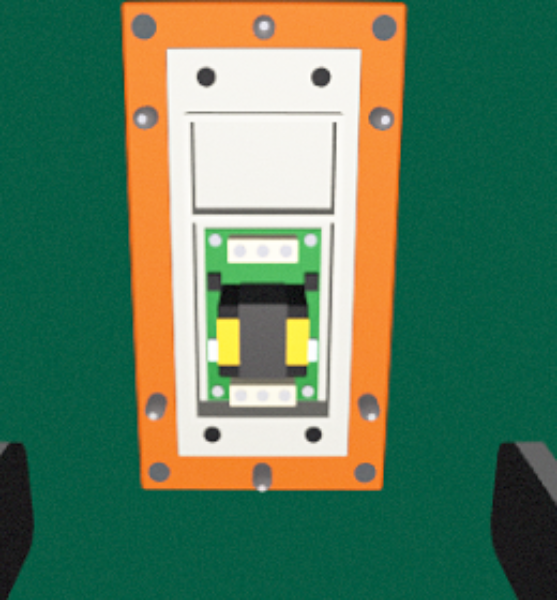

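The board lies flat inside the larger bay, with a gap on every side. Now the battery.

Request:
arm_command --steps '[[[1, 0.89, 0.17, -0.03, 0, 0, 0.1], [1, 0.89, 0.16, -0.03, 0, 0, 0.1], [1, 0.9, 0.15, -0.03, 0, 0, 0.1], [1, 0.9, 0.13, -0.03, 0, 0, 0.1], [1, 0.9, 0.12, -0.03, 0, 0, 0.1], [1, 0.9, 0.11, -0.03, 0, 0, 0.11], [1, 0.91, 0.09, -0.04, 0, 0, 0.1], [1, 0.91, 0.08, -0.03, 0, 0, 0.11]]]'

```text
time_s: 19.62
eef_pos: [625.8, 100.1, 193.9]
ee_rot: [-0.001, 0.68, 0.733, -0.001]
force: [0.7, -0.3, 0.4]
grip_width: 1.004
grip_force: 0.0
```

Request:
arm_command --steps '[[[1, 0.9, 0.06, -0.04, 0, 0, 0.1], [1, 0.91, 0.05, -0.03, 0, 0, 0.11], [1, 0.91, 0.04, -0.04, 0, 0, 0.1], [1, 0, 0, 0, 0, 0, 0], [1, 0, 0, 0, 0, 0, 0], [1, 0, 0, 0, 0, 0, 0]]]'

```text
time_s: 20.38
eef_pos: [625.6, 233.9, 200.3]
ee_rot: [-0.0, 0.697, 0.717, -0.0]
force: [-0.1, 0.2, 0.8]
grip_width: 0.996
grip_force: 0.0
```

```bash
cat >> h.py <<'E'
def battery(im,C,g):
    """centre of the two white terminals: pixel list, and the non-background blob"""
    H,S,V=masks(im);x,y=map(int,project(C,[g])[0]);b=np.zeros_like(H,bool);b[max(0,y-50):y+50,max(0,x-60):x+60]=1
    w=(S<60)&(V>185)&b;bg=(H>68)&(H<95)&(S>150)
    n=cv2.morphologyEx((~bg&b).astype(np.uint8),cv2.MORPH_OPEN,np.ones((3,3)))
    return [c for c in blobs(w,6)],[c for c in blobs(n,100)]
E
python3 - <<'E'
from h import *
im,C,s=snap('wrist','w12');p,y=pose(s);print(p,y);np.savez('pics/w12.npz',p=s['eef_pos'],q=s['ee_rot'])
x,yy=map(int,project(C,[(624,257,30)])[0]);print(x,yy)
w,n=battery(im,C,(624,257,30))
for c in w:
    m=cv2.moments(c);q=(m['m10']/m['m00'],m['m01']/m['m00']);print('w',rd(q),m['m00'],rd(plane(C,[q],36)))
for c in n: print('n',cv2.minAreaRect(c),c.min(0),c.max(0))
cv2.imwrite('pics/w12c.png',cv2.resize(im[max(0,yy-60):yy+60,max(0,x-80):x+80,::-1],(640,480),interpolation=cv2.INTER_CUBIC))
E
```

```text
[625.58817977 233.89000059 200.31111614] 0.028586208726797065
282 156
w [282.9, 159.1] 461.5 [[624.4, 256.1, 36.0]]
n ((283.2475280761719, 156.52474975585938), (46.5677375793457, 29.055086135864258), 5.710593223571777) [260 141] [306 171]
```

View pics/w12c.png

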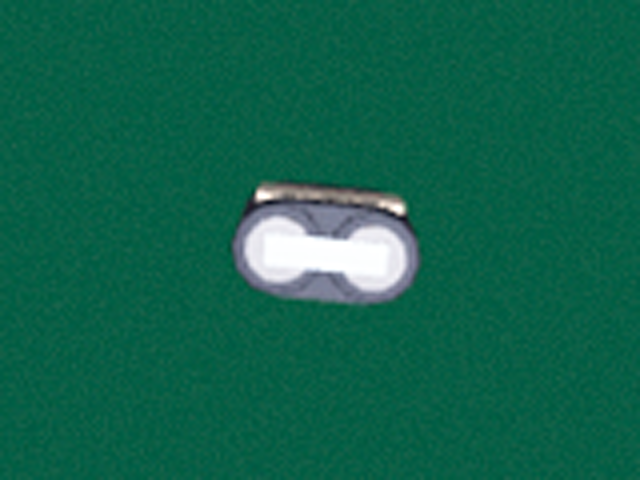

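The crop shows the battery standing with its terminal pair centred at (283,159), its x turned slightly clockwise. I go closer, then measure yaw and height.

Request:
arm_command --steps '[[[1, 0, 0, 0.5, 0, 0, 0.3], [1, 0, 0, 0.5, 0, 0, 0.3], [1, 0, 0, 0, 0, 0, 0], [1, 0, 0, 0, 0, 0, 0], [1, 0, 0, 0, 0, 0, 0]]]'

```text
time_s: 21.05
eef_pos: [625.9, 235.0, 152.1]
ee_rot: [0.001, 0.728, 0.686, 0.001]
force: [0.7, -0.2, -0.5]
grip_width: 1.004
grip_force: 0.0
```

Run:
```python
from h import *
im,C,s=snap('wrist','w13');p,y=pose(s);print(p,y)
i1=cv2.imread('pics/w12.png')[:,:,::-1];d=np.load('pics/w12.npz');C1=cam('wrist',{'eef_pos':d['p'],'ee_rot':d['q']})
def meas(im,C):
    c=max(battery(im,C,(624,256,36))[0],key=len);m=cv2.moments(c);q=(m['m10']/m['m00'],m['m01']/m['m00'])
    P=plane(C,c,36);return q,rect(P),rd(plane(C,[q],36))
a,b=meas(im,C),meas(i1,C1);print(a);print(b);print('tri',rd(tri(C,a[0],C1,b[0])))
H,S,V=masks(im);n=battery(im,C,(624,256,36))[1];print([ (x.min(0),x.max(0)) for x in n])
for x in n: print('sides at36',rd(plane(C,[(x.min(0)[0],a[0][1]),(x.max(0)[0]+1,a[0][1])],36)))
```

```text
[625.91632667 235.02667757 152.11220752] -0.059744799308621165
((279.4676557070302, 172.47500668270516), (array([624.4598999, 256.4324646]), (18.437902450561523, 36.23964309692383), np.float64(3.082781401447301)), [[624.8, 256.5, 36.0]])
((282.8952690501986, 159.0964247020585), (array([624.5871582 , 255.96112061]), (13.069880485534668, 32.06472396850586), np.float64(3.0847326995780016)), [[624.5, 256.0, 36.0]])
tri [624.5, 253.5, 21.3]
[(array([252, 152], dtype=int32), array([307, 187], dtype=int32))]
sides at36 [[606.4, 257.6, 36.0], [643.9, 255.4, 36.0]]
```

Run:
```python
from h import *
p,y=pose();plan(p,y,[(624.7,256.2,56,-.0585)],.75)
```

```text
[[0.75, 0.21, -0.02, 0.96, 0.0, 0.0, 0.0], [0.75, 0.21, -0.03, 0.96, 0.0, 0.0, -0.01]]
```

Request:
arm_command --steps '[[[0.7, 0.21, -0.02, 0.96, 0, 0, 0], [0.7, 0.21, -0.03, 0.96, 0, 0, -0.01], [0.7, 0, 0, 0, 0, 0, 0], [0.7, 0, 0, 0, 0, 0, 0], [0.7, 0, 0, 0, 0, 0, 0]]]' --squeeze 30

```text
time_s: 21.72
eef_pos: [625.4, 256.1, 57.5]
ee_rot: [0.001, 0.728, 0.686, 0.002]
force: [-0.3, -0.2, 0.1]
grip_width: 0.699
grip_force: 0.0
```

Run:
```python
from h import *
p,y=pose();print(p,y);plan(p,y,[(624.7,256.2,30.5,-.0585)],.7,.3)
```

```text
[625.43614579 256.07828745  57.4965762 ] -0.05884777248117378
[[0.7, 0.0, -0.01, 0.27, 0.0, 0.0, 0.0], [0.7, 0.0, 0.0, 0.27, 0.0, 0.0, 0.0]]
```

Request:
arm_command --steps '[[[0.7, 0, -0.01, 0.27, 0, 0, 0], [0.7, 0, 0, 0.27, 0, 0, 0], [0.7, 0, 0, 0, 0, 0, 0], [0.55, 0, 0, 0, 0, 0, 0], [0.48, 0, 0, 0, 0, 0, 0], [0.3, 0, 0, 0, 0, 0, 0], [0.3, 0, 0, 0, 0, 0, 0], [0.3, 0, 0, 0, 0, 0, 0]]]'

```text
time_s: 22.72
eef_pos: [624.0, 256.3, 28.4]
ee_rot: [0.0, 0.727, 0.686, 0.0]
force: [-0.3, 1.6, 3.9]
grip_width: 0.438
grip_force: 31.3
```

Run:
```python
from h import *
s=sense();p,y=pose(s);print(p,y,s['force'],s['grip_width'],s['grip_force'])
T=np.array([627.6,-261.8]);t=T+37.75*np.array([-.1987,.980]);print(t)
plan(p,y,[(p[0],p[1],130,y),(t[0],t[1],95,.20)],.3)
```

```text
[624.01943317 256.31428631  28.39197163] -0.05850145067469347 [-0.25793381  1.61100019  3.91173606] 0.43779651636987704 31.26155376434326
[ 620.099075 -224.805   ]
[[0.3, 0.0, 0.0, -0.68, 0.0, 0.0, 0.0], [0.3, 0.0, 0.0, -0.68, 0.0, 0.0, 0.0], [0.3, 0.0, 0.0, -0.67, 0.0, 0.0, 0.0], [0.3, -0.96, 0.05, 0.07, 0.0, 0.0, -0.17], [0.3, -0.96, 0.02, 0.07, 0.0, 0.0, -0.17], [0.3, -0.96, 0.0, 0.07, 0.0, 0.0, -0.17], [0.3, -0.96, -0.02, 0.07, 0.0, 0.0, -0.17], [0.3, -0.96, -0.05, 0.07, 0.0, 0.0, -0.17]]
[[0.3, -0.96, -0.07, 0.07, 0.0, 0.0, -0.17], [0.3, -0.96, -0.1, 0.07, 0.0, 0.0, -0.18], [0.3, -0.96, -0.13, 0.07, 0.0, 0.0, -0.17], [0.3, -0.95, -0.15, 0.07, 0.0, 0.0, -0.18], [0.3, -0.95, -0.17, 0.07, 0.0, 0.0, -0.17]]
```

I gripped slightly low for clearing the tray rim, so I regrasp 3 mm higher.

Request:
arm_command --steps '[[[0.5, 0, 0, 0, 0, 0, 0], [0.55, 0, 0, 0, 0, 0, 0], [0.55, 0, 0, -0.06, 0, 0, 0], [0.55, 0, 0, 0, 0, 0, 0], [0.48, 0, 0, 0, 0, 0, 0], [0.3, 0, 0, 0, 0, 0, 0], [0.3, 0, 0, 0, 0, 0, 0], [0.3, 0, 0, 0, 0, 0, 0]]]'

```text
time_s: 23.72
eef_pos: [623.8, 256.2, 30.9]
ee_rot: [0.0, 0.728, 0.686, 0.0]
force: [-0.5, -0.0, 1.9]
grip_width: 0.438
grip_force: 31.1
```

Request:
arm_command --steps '[[[0.3, 0, 0, -0.68, 0, 0, 0], [0.3, 0, 0, -0.68, 0, 0, 0], [0.3, 0, 0, -0.67, 0, 0, 0], [0.3, -0.96, 0.05, 0.07, 0, 0, -0.17], [0.3, -0.96, 0.02, 0.07, 0, 0, -0.17], [0.3, -0.96, 0, 0.07, 0, 0, -0.17], [0.3, -0.96, -0.02, 0.07, 0, 0, -0.17], [0.3, -0.96, -0.05, 0.07, 0, 0, -0.17]]]'

```text
time_s: 24.72
eef_pos: [621.6, 14.6, 114.5]
ee_rot: [-0.0, 0.682, 0.731, -0.0]
force: [0.2, 0.5, 0.2]
grip_width: 0.437
grip_force: 30.8
```

Request:
arm_command --steps '[[[0.3, -0.96, -0.07, 0.07, 0, 0, -0.17], [0.3, -0.96, -0.1, 0.07, 0, 0, -0.18], [0.3, -0.96, -0.13, 0.07, 0, 0, -0.17], [0.3, -0.95, -0.15, 0.07, 0, 0, -0.18], [0.3, -0.95, -0.17, 0.07, 0, 0, -0.17], [0.3, 0, 0, 0, 0, 0, 0], [0.3, 0, 0, 0, 0, 0, 0], [0.3, 0, 0, 0, 0, 0, 0]]]'

```text
time_s: 25.72
eef_pos: [620.2, -223.8, 97.3]
ee_rot: [-0.0, 0.633, 0.774, 0.0]
force: [-0.5, -0.8, -0.6]
grip_width: 0.44
grip_force: 30.8
```

Run:
```python
from h import *
im,C,s=snap('wrist','w14');p,y=pose(s);print(p,y,s['grip_width'],s['grip_force'])
cv2.imwrite('pics/w14c.png',cv2.resize(im[:340,130:430,::-1],(529,600),interpolation=cv2.INTER_CUBIC))
```

```text
[ 620.18009122 -223.77400151   97.3410915 ] 0.2008468493367257 0.43953712836117775 30.791357159614563
```

View pics/w14c.png

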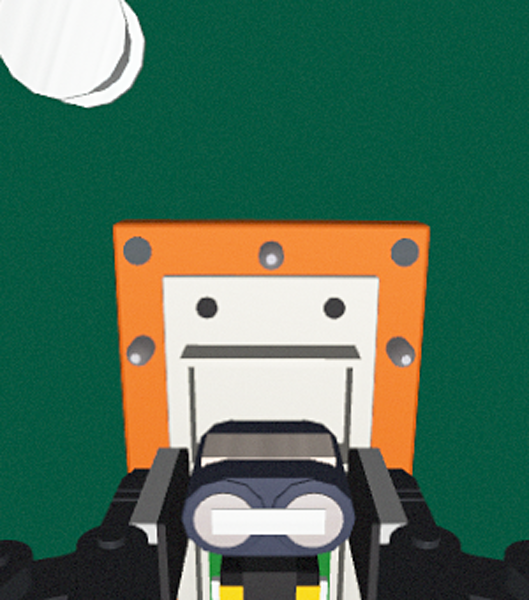

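The crop shows the battery held upright with its terminal centre at crop (268,521). The plate corners are at (163,276) and (379,277), the pin tips at (133,358), (406,359) and (271,259), and the rim's far edge at row 358.

Run:
```python
from h import *
s=sense();C=cam('wrist',s);p,y=pose(s);k=529/300;u=lambda L:[(a/k+130,b/(600/340)) for a,b in L]
c,sn=np.cos(.2),np.sin(.2);f=lambda L,z:rd((lambda P:np.c_[(P[:,:2]-p[:2])@[c,sn],(P[:,:2]-p[:2])@[-sn,c]])(plane(C,u(L),z)))
print('bat',f([(268,521),(183,520),(354,520)],p[2]+5.1),'plate',f([(163,276),(379,277)],24),'rim',f([(180.5,358),(360.5,358)],40),'pins',f([(133,358),(406,359),(271,259)],34))
```

```text
bat [[-0.8, -0.1], [-19.0, 0.0], [17.5, 0.1]] plate [[-33.7, 39.4], [33.5, 39.3]] rim [[-26.9, 17.6], [26.4, 17.8]] pins [[-42.3, 15.8], [41.3, 15.7], [-0.2, 46.1]]
```

Request:
arm_command --steps '[[[0.3, -0.01, 0.01, 0.2, 0, 0, 0], [0.3, 0, 0, 0.2, 0, 0, 0], [0.3, 0, 0, 0.2, 0, 0, 0], [0.3, 0, 0, 0.12, 0, 0, 0], [0.3, 0, 0, 0.06, 0, 0, 0], [0.3, 0, 0, 0.04, 0, 0, 0], [0.3, 0, 0, 0.02, 0, 0, 0], [0.3, 0, 0, 0, 0, 0, 0]]]'

```text
time_s: 26.78
eef_pos: [620.7, -225.5, 55.5]
ee_rot: [0.0, 0.633, 0.774, 0.0]
force: [-0.5, 0.6, -0.8]
grip_width: 0.436
grip_force: 30.8
```

Request:
arm_command --steps '[[[0.3, 0, 0, 0, 0, 0, 0], [0.3, 0, 0, 0, 0, 0, 0]]]'

```text
time_s: 27.02
eef_pos: [620.6, -225.5, 55.4]
ee_rot: [0.0, 0.633, 0.774, 0.0]
force: [0.0, 0.5, -0.8]
grip_width: 0.44
grip_force: 30.8
```

Request:
arm_command --steps '[[[0.3, 0, 0, 0.01, 0, 0, 0], [0.3, 0, 0, 0.01, 0, 0, 0], [0.3, 0, 0, 0, 0, 0, 0]]]'

```text
time_s: 27.4
eef_pos: [620.7, -225.5, 54.9]
ee_rot: [0.0, 0.633, 0.774, -0.0]
force: [-3.0, 0.7, 4.8]
grip_width: 0.432
grip_force: 31.4
```

Request:
arm_command --steps '[[[0.48, 0, 0, 0, 0, 0, 0], [0.56, 0, 0, 0, 0, 0, 0], [0.56, 0, 0, -0.1, 0, 0, 0], [0.56, 0, 0, -0.6, 0, 0, 0], [0.7, 0, 0, -1, 0, 0, 0], [1, 0.2, 0, -1, 0, 0, 0], [1, 0, 0, 0, 0, 0, 0], [1, 0, 0, 0, 0, 0, 0]]]'

```text
time_s: 28.4
eef_pos: [618.4, -215.5, 188.6]
ee_rot: [-0.001, 0.633, 0.774, -0.0]
force: [-0.3, -0.4, -0.9]
grip_width: 0.998
grip_force: 0.0
```

Run:
```python
from h import *
im,C,s=snap('wrist','w15');p,y=pose(s);print(p,y)
H,S,V=masks(im)
# battery terminals in tray & tilt check
g=project(C,[(620.1,-224.8,60)])[0];print(rd(g))
b=np.zeros_like(H,bool);x,yy=map(int,g);b[yy-25:yy+25,x-35:x+35]=1
d=(V<110)&b
for c in blobs(d,100): print(c.min(0),c.max(0),rd(plane(C,[(c.min(0)+c.max(0))/2],60)))
plan(p,y,[(448,-20,230,.31)],1)
```

```text
[ 618.35414106 -215.54369639  188.61786872] 0.19954024027794448
[283.4, 211.1]
[259 193] [306 205] [[617.7, -216.0, 60.0]]
[[1.0, 0.75, -0.43, -0.14, 0.0, 0.0, -0.12], [1.0, 0.76, -0.41, -0.14, 0.0, 0.0, -0.12], [1.0, 0.77, -0.4, -0.14, 0.0, 0.0, -0.12], [1.0, 0.77, -0.39, -0.14, 0.0, 0.0, -0.13], [1.0, 0.78, -0.37, -0.13, 0.0, 0.0, -0.12], [1.0, 0.79, -0.36, -0.14, 0.0, 0.0, -0.13]]
```

Request:
arm_command --steps '[[[1, 0.75, -0.43, -0.14, 0, 0, -0.12], [1, 0.76, -0.41, -0.14, 0, 0, -0.12], [1, 0.77, -0.4, -0.14, 0, 0, -0.12], [1, 0.77, -0.39, -0.14, 0, 0, -0.13], [1, 0.78, -0.37, -0.13, 0, 0, -0.12], [1, 0.79, -0.36, -0.14, 0, 0, -0.13], [1, 0, 0, 0, 0, 0, 0], [1, 0, 0, 0, 0, 0, 0]]]'

```text
time_s: 29.45
eef_pos: [448.2, -20.4, 230.2]
ee_rot: [-0.0, 0.589, 0.808, -0.0]
force: [0.5, -0.6, 1.0]
grip_width: 0.999
grip_force: 0.0
```

Request:
arm_command --steps '[[[1, 0, 0, 0, 0, 0, 0]]]'

```text
time_s: 29.58
eef_pos: [448.4, -20.7, 230.1]
ee_rot: [-0.001, 0.59, 0.808, -0.0]
force: [-1.0, 0.9, -0.6]
grip_width: 1.004
grip_force: 0.0
```

```bash
cat >> h.py <<'E'
def hood(im,C,g):
    H,S,V=masks(im);return quad((S<50)&(V>225),project(C,[g])[0])
E
python3 - <<'E'
from h import *
im,C,s=snap('wrist','w16');p,y=pose(s);print(p,y);np.savez('pics/w16.npz',p=s['eef_pos'],q=s['ee_rot'])
H,S,V=masks(im);g=project(C,[(446,-7,46)])[0];x,yy=map(int,g);print(rd(g),V[yy,x-90:x+90:10],V[yy-110:yy+120:10,x])
q=hood(im,C,(446,-7,46));print(rd(q),fit(plane(C,q,46)))
plan(p,y,[(448,-12,160,.31)],1)
E
```

```text
[448.35963738 -20.74253239 230.14243693] 0.3095020291108128
[285.8, 165.5] [ 73  71  76  75  69  73 246 247 253 255 254 254 247 249  73  73  70  68] [ 71  71  75  73 247 247 248 248 246 247 250 255 208 112  45 132 247 247
  69  74  70  76  71]
[[248.9, 91.4], [328.0, 90.9], [324.3, 232.0], [252.8, 232.0]] ([448.1, -5.8], (64.2, 121.8), 0.3147, 0.3161)
[[1.0, 0.08, 0.02, 0.7, 0.0, 0.0, 0.0], [1.0, 0.09, 0.03, 0.7, 0.0, 0.0, 0.0]]
```

Request:
arm_command --steps '[[[1, 0.08, 0.02, 0.7, 0, 0, -0.04], [1, 0.09, 0.03, 0.7, 0, 0, 0], [1, 0, 0, 0, 0, 0, 0], [1, 0, 0, 0, 0, 0, 0], [1, 0, 0, 0, 0, 0, 0]]]'

```text
time_s: 30.25
eef_pos: [448.5, -11.6, 162.0]
ee_rot: [0.001, 0.587, 0.81, 0.0]
force: [0.2, -0.1, -0.6]
grip_width: 0.998
grip_force: 0.0
```

Run:
```python
from h import *
im,C,s=snap('wrist','w17');p,y=pose(s);print(p,y)
i1=cv2.imread('pics/w16.png')[:,:,::-1];d=np.load('pics/w16.npz');C1=cam('wrist',{'eef_pos':d['p'],'ee_rot':d['q']})
q=hood(im,C,(448,-6,46));q1=hood(i1,C1,(448,-6,46));print(rd(q),fit(plane(C,q,46)))
near=lambda t:min(q1,key=lambda v:np.linalg.norm(plane(C1,[v],46)-plane(C,[t],46)))
print([rd(tri(C,t,C1,near(t))) for t in q])
plan(p,y,[(448.1,-5.8,75,.316),(448.1,-5.8,29,.316)],1)
```

```text
[448.47989203 -11.63077965 162.04051107] 0.3162599711665634
[[235.3, 104.0], [336.2, 104.0], [329.2, 276.0], [241.5, 276.0]] ([448.3, -5.9], (64.4, 121.8), 0.3174, 0.318)
[[399.0, 42.1, 50.0], [458.8, 61.9, 53.6], [497.7, -53.8, 46.1], [436.6, -72.9, 47.6]]
[[1.0, 0.06, 0.01, 0.87, 0.0, 0.0, 0.0], [1.0, 0.05, 0.02, 0.87, 0.0, 0.0, 0.0], [1.0, 0.0, 0.0, 0.92, 0.0, 0.0, 0.0]]
```

Height measures about 49 mm, so this is the tall cover (46 mm). I go down around it.

Request:
arm_command --steps '[[[1, 0.06, 0.01, 0.87, 0, 0, 0], [1, 0.05, 0, 0.8, 0, 0, 0], [1, 0, 0, 0, 0, 0, 0], [1, 0, 0, 0, 0, 0, 0], [1, 0, 0, 0, 0, 0, 0]]]' --squeeze 35

```text
time_s: 30.92
eef_pos: [447.5, -6.2, 78.9]
ee_rot: [0.001, 0.587, 0.81, 0.001]
force: [0.6, -0.0, 0.2]
grip_width: 1.001
grip_force: 0.0
```

Run:
```python
from h import *
p,y=pose();print(p,y);plan(p,y,[(448.3,-5.9,29,.317)],1,.35)
```

```text
[447.49437665  -6.160706    78.86153702] 0.3164928217784721
[[1.0, 0.0, 0.01, 0.33, 0.0, 0.0, 0.0], [1.0, 0.0, 0.0, 0.33, 0.0, 0.0, 0.0], [1.0, 0.0, 0.01, 0.34, 0.0, 0.0, 0.0]]
```

Request:
arm_command --steps '[[[1, 0, 0.01, 0.33, 0, 0, 0], [1, 0, 0, 0.33, 0, 0, 0], [1, 0, 0.01, 0.34, 0, 0, 0], [1, 0, 0, 0, 0, 0, 0], [1, 0, 0, 0, 0, 0, 0]]]'

```text
time_s: 31.55
eef_pos: [448.1, -5.7, 28.3]
ee_rot: [0.001, 0.587, 0.81, 0.0]
force: [-0.4, 0.3, 0.7]
grip_width: 0.997
grip_force: 0.0
```

Request:
arm_command --steps '[[[0.9, 0, 0, 0, 0, 0, 0], [0.8, 0, 0, 0, 0, 0, 0], [0.6, 0, 0, 0, 0, 0, 0], [0.6, 0, 0, 0, 0, 0, 0], [0.6, 0, 0, 0, 0, 0, 0], [0.6, 0, 0, 0, 0, 0, 0]]]'

```text
time_s: 32.3
eef_pos: [447.9, -5.6, 27.9]
ee_rot: [0.001, 0.587, 0.81, 0.0]
force: [-1.4, 1.3, 6.6]
grip_width: 0.765
grip_force: 38.8
```

Run:
```python
from h import *
s=sense();p,y=pose(s);print(p,y,s['force'],s['grip_width'],s['grip_force'])
plan(p,y,[(p[0],p[1],130,y),(627.6,-261.8,130,.20)],.6)
```

```text
[447.8995793   -5.62946832  27.94838123] 0.31651129896229113 [-1.35902412  1.31353516  6.56899947] 0.7654149774228087 38.80847677588463
[[0.6, 0.0, 0.0, -0.68, 0.0, 0.0, 0.0], [0.6, 0.0, 0.0, -0.68, 0.0, 0.0, 0.0], [0.6, 0.0, 0.0, -0.68, 0.0, 0.0, 0.0], [0.6, -0.86, 0.26, 0.0, 0.0, 0.0, 0.11], [0.6, -0.85, 0.27, 0.0, 0.0, 0.0, 0.11], [0.6, -0.85, 0.29, 0.0, 0.0, 0.0, 0.11], [0.6, -0.84, 0.3, 0.0, 0.0, 0.0, 0.11], [0.6, -0.83, 0.32, 0.0, 0.0, 0.0, 0.11]]
[[0.6, -0.83, 0.33, 0.0, 0.0, 0.0, 0.11], [0.6, -0.83, 0.34, 0.0, 0.0, 0.0, 0.12]]
```

Request:
arm_command --steps '[[[0.6, 0, 0, -0.68, 0, 0, 0], [0.6, 0, 0, -0.68, 0, 0, 0], [0.6, 0, 0, -0.68, 0, 0, 0], [0.6, -0.86, 0.26, 0, 0, 0, 0.11], [0.6, -0.85, 0.27, 0, 0, 0, 0.11], [0.6, -0.85, 0.29, 0, 0, 0, 0.11], [0.6, -0.84, 0.3, 0, 0, 0, 0.11], [0.6, -0.83, 0.32, 0, 0, 0, 0.11]]]'

```text
time_s: 33.3
eef_pos: [576.4, -189.7, 129.2]
ee_rot: [-0.0, 0.62, 0.785, -0.0]
force: [0.1, 0.3, -0.3]
grip_width: 0.766
grip_force: 40.1
```

Request:
arm_command --steps '[[[0.6, -0.83, 0.33, 0, 0, 0, 0.11], [0.6, -0.83, 0.34, 0, 0, 0, 0.12], [0.6, 0, 0, 0, 0, 0, 0], [0.6, 0, 0, 0, 0, 0, 0], [0.6, 0, 0, 0, 0, 0, 0]]]'

```text
time_s: 33.92
eef_pos: [626.8, -260.9, 129.6]
ee_rot: [-0.0, 0.633, 0.774, 0.0]
force: [0.1, -0.7, -0.2]
grip_width: 0.765
grip_force: 40.0
```

Run:
```python
from h import *
s=sense();p,y=pose(s);print(p,y,s['force'],s['grip_width'],s['grip_force'])
plan(p,y,[(627.6,-261.8,96,.20)],.6)
```

```text
[ 626.82441695 -260.94283114  129.58615282] 0.20044160441545295 [ 0.1278993  -0.70504241 -0.20342656] 0.7648772728670474 39.974952042102814
[[0.6, -0.02, 0.01, 0.67, 0.0, 0.0, 0.0]]
```

Request:
arm_command --steps '[[[0.6, 0.0, 0.03, 0.67, 0, 0, 0], [0.6, 0, 0, 0, 0, 0, 0], [0.6, 0, 0, 0, 0, 0, 0], [0.6, 0, 0, 0, 0, 0, 0]]]'

```text
time_s: 34.42
eef_pos: [629.0, -261.8, 97.4]
ee_rot: [0.001, 0.633, 0.774, 0.0]
force: [-0.1, -0.2, -0.7]
grip_width: 0.769
grip_force: 40.0
```

Run:
```python
from h import *
im,C,s=snap('wrist','w18');p,y=pose(s);print(p,y)
H,S,V=masks(im)
o=(H<25)&(S>120)&(V>100)
for r in range(20,130,6):
    n=np.nonzero(o[r])[0];w=np.nonzero((S[r]<60)&(V[r]>120))[0]
    print(r,(n.min(),n.max(),len(n)) if len(n) else '-',(w.min(),w.max(),len(w)) if len(w) else '-')
q=hood(im,C,p+[0,10,18]);print(rd(q))
c,sn=np.cos(.2),np.sin(.2)
f=lambda P:rd(np.c_[(P[:,:2]-p[:2])@[c,sn],(P[:,:2]-p[:2])@[-sn,c]])
print(f(plane(C,q,p[2]+18)))
```

```text
[ 628.99739575 -261.77779923   97.37469345] 0.19967935734022496
20 - -
26 - -
32 - -
38 - -
44 - -
50 - -
56 (np.int64(187), np.int64(374), 188) -
62 (np.int64(188), np.int64(375), 157) -
68 (np.int64(188), np.int64(374), 140) (np.int64(278), np.int64(284), 7)
74 (np.int64(189), np.int64(374), 149) -
80 (np.int64(189), np.int64(373), 185) -
86 (np.int64(189), np.int64(373), 56) (np.int64(217), np.int64(345), 129)
92 (np.int64(190), np.int64(373), 55) (np.int64(217), np.int64(344), 128)
98 (np.int64(190), np.int64(372), 54) (np.int64(217), np.int64(344), 106)
104 (np.int64(190), np.int64(372), 55) (np.int64(218), np.int64(344), 103)
110 (np.int64(190), np.int64(372), 56) (np.int64(218), np.int64(344), 127)
116 (np.int64(190), np.int64(371), 55) (np.int64(218), np.int64(344), 127)
122 (np.int64(191), np.int64(371), 35) (np.int64(219), np.int64(343), 125)
128 - -
[[172.4, 136.0], [391.4, 136.0], [369.7, 372.8], [194.2, 373.9]]
[[-33.5, 60.6], [31.6, 60.7], [31.6, -25.6], [-33.4, -26.2]]
```

Run:
```python
from h import *
im=cv2.imread('pics/w18.png')[:,:,::-1];s=sense();C=cam('wrist',s);p,y=pose(s);H,S,V=masks(im)
o=(H<25)&(S>120)&(V>100);w=(S<60)&(V>120)
pe=np.median([np.nonzero(w[75:100,c])[0].min()+75 for c in range(225,340,5)]);oe=np.median([np.nonzero(o[40:80,c])[0].min()+40 for c in range(195,370,5)])
b=blobs(w[60:78,270:295],8);pin=b[0].mean(0)+[270,60] if b else None
print(pe,oe,pin)
c,sn=np.cos(.2),np.sin(.2);f=lambda L,z:rd((lambda P:np.c_[(P[:,:2]-p[:2])@[c,sn],(P[:,:2]-p[:2])@[-sn,c]])(plane(C,L,z)))
print(p,'plate',f([(216.6,pe-.5),(345.4,pe-.5)],24),'deck',f([(186.6,oe-.5),(374.8,oe-.5)],20),'pin',f([pin],34) if pin is not None else '')
cv2.imwrite('pics/w18c.png',cv2.resize(im[30:340,140:430,::-1],(561,600)))
```

```text
83.0 52.0 [281.   67.5]
[ 628.88321067 -261.75896844   97.07340384] plate [[-35.0, 78.4], [32.2, 78.5]] deck [[-51.0, 94.6], [47.8, 94.7]] pin [[-1.4, 85.1]]
```

Request:
arm_command --steps '[[[0.6, 0.02, -0.01, 0.2, 0, 0, 0], [0.6, 0, 0, 0.2, 0, 0, 0], [0.6, 0, 0, 0.1, 0, 0, 0], [0.6, 0, 0, 0.08, 0, 0, 0], [0.6, 0, 0, 0.08, 0, 0, 0], [0.6, 0, 0, 0, 0, 0, 0]]]'

```text
time_s: 35.22
eef_pos: [627.8, -260.7, 62.5]
ee_rot: [-0.0, 0.633, 0.774, -0.0]
force: [0.5, 0.2, -0.9]
grip_width: 0.768
grip_force: 40.0
```

Request:
arm_command --steps '[[[0.6, 0, 0, 0.08, 0, 0, 0], [0.6, 0, 0, 0.06, 0, 0, 0], [0.6, 0, 0, 0.04, 0, 0, 0], [0.6, 0, 0, 0.02, 0, 0, 0], [0.6, 0, 0, 0.01, 0, 0, 0], [0.6, 0, 0, 0, 0, 0, 0], [0.6, 0, 0, 0, 0, 0, 0]]]'

```text
time_s: 36.1
eef_pos: [627.9, -260.8, 52.4]
ee_rot: [0.0, 0.633, 0.774, -0.0]
force: [-0.4, -0.1, -0.9]
grip_width: 0.765
grip_force: 40.0
```

Request:
arm_command --steps '[[[0.6, 0, 0, 0.01, 0, 0, 0], [0.6, 0, 0, 0.01, 0, 0, 0], [0.6, 0, 0, 0, 0, 0, 0]]]'

```text
time_s: 36.48
eef_pos: [627.9, -260.8, 52.0]
ee_rot: [0.0, 0.633, 0.774, -0.0]
force: [-3.1, 1.2, 5.1]
grip_width: 0.765
grip_force: 40.6
```

Request:
arm_command --steps '[[[0.6, 0, 0, 0.01, 0, 0, 0], [0.6, 0, 0, 0, 0, 0, 0], [0.85, 0, 0, -0.01, 0, 0, 0], [0.95, 0, 0, 0, 0, 0, 0], [1, 0, 0, 0, 0, 0, 0], [1, 0, 0, -0.2, 0, 0, 0], [1, 0, 0, -1, 0, 0, 0], [1, 0, 0, -1, 0, 0, 0]]]'

```text
time_s: 37.48
eef_pos: [627.7, -260.7, 163.2]
ee_rot: [0.0, 0.633, 0.774, 0.0]
force: [1.0, 0.1, -0.3]
grip_width: 1.002
grip_force: 0.0
```

Request:
arm_command --steps '[[[1, 0.5, -0.5, -0.5, 0, 0, 0], [1, 0.5, -0.5, 0, 0, 0, 0], [1, 0.5, -0.5, 0, 0, 0, 0], [1, 0, 0, 0, 0, 0, 0], [1, 0, 0, 0, 0, 0, 0], [1, 0, 0, 0, 0, 0, 0]]]'

```text
time_s: 38.22
eef_pos: [540.0, -202.6, 186.3]
ee_rot: [0.0, 0.633, 0.774, 0.0]
force: [-1.5, -0.2, -0.3]
grip_width: 0.996
grip_force: 0.0
```

Run:
```python
from h import *
im,C,s=snap('wrist','w19');p,y=pose(s);print(p,y,s['force'])
q=hood(im,C,(627.6,-261.4,70));print(rd(q),fit(plane(C,q,70)))
sc=capture('scene');a=im[:,:,::-1];b=cv2.resize(sc[110:250,100:330,::-1],(560,340),interpolation=cv2.INTER_CUBIC)
cv2.imwrite('pics/fin.png',cv2.resize(np.vstack([a,b]),(440,598)))
```

```text
[ 540.04778723 -202.59788984  186.33839444] 0.19927780099372688 [-1.45751777 -0.23057007 -0.33159169]
[[334.5, 365.5], [342.5, 222.0], [433.5, 222.0], [409.8, 362.5]] ([626.5, -261.4], (63.4, 122.3), 0.21, 0.1879)
```

View pics/fin.png

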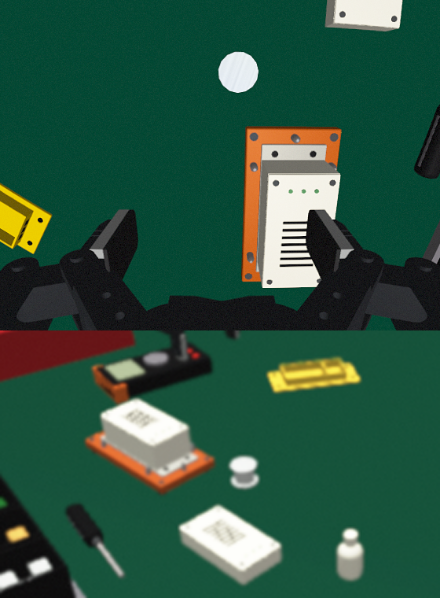

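The final view shows the tall cover seated level on the tray in the cradle. The low cover, spool, bottle and screwdriver look undisturbed, and the gripper is clear. Handing in.

```bash
python3 -c "
from rig import *
print(finish_job())"
```

```text
the job is handed in; nothing more can be done
None
```

The controller is assembled in the orange cradle in the order asked and handed in at about 38 s: tray, board, battery, then the tall cover, which met the tray plate at its expected height; no verdict came back.

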